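Shim the front foot of the sensor platform with the toe jack

ROBOT

A 6-joint arm with a two-finger parallel gripper is mounted at the origin on the work surface. World frame = base frame: x ahead of the robot, y to its left, z up, the work surface at z = 0. Lengths are in mm, angles in rad, forces in N, time in s.
With the tool pointing down it reaches from about 150 to 775 mm from the base axis. Payload 6.1 kg.
Tool frame: the origin (TCP) lies at the centre of the arm's flange, where the gripper is bolted on; the fingertips stand 173 mm ahead of it and the grasp point (between the pads) lies 155 mm ahead of it; z points along the fingers, y is the direction in which the jaws open and shut (so a half turn about z gives the same grasp; the last joint's range is limited). The gripper opens to 85 mm and grips with 20 to 120 N. Pads are 22 mm wide; open, the fingers measure 114 mm over their backs; the gripper's body (76 mm by 85 mm) begins 54 mm behind the grasp point. The pads swing forward as they close: fully open they stand 13 mm farther back than shut.
Start: joints at [-1.155, 0.126, -0.04, 1.405, 0, 1.571], TCP at [212.051, -480.253, 404.695] pointing down, gripper open.
Joint ranges: [-2.72, 2.72], [-0.95, 1.95], [-1.27, 1.35], [-1.78, 2.02], [-1.46, 1.47], [-3.14, 3.14]. Speed limits (rad/s): [2.39, 2.39, 3.01, 3.14, 3.14, 3.14].

INTERFACE

Orientations are given as a unit quaternion [x, y, z, w].
In Python, from workcell import sense, grab_frame, camera_params, sign_off gives the robot as it stands. The module is installed in compiled form; this text tells all that it offers.
- The arm moves only by the tool arm_command, never from a script. Its argument "deltas" is a list of rows, each a list of 7 numbers: the shift along the tool's x, y, z in mm, then the turn, a rotation vector about the tool's x, y, z in degrees, then the closure, from -1 (fully open) to 1 (shut). In form: [[x, y, z, wx, wy, wz, jaw], ...]. A call has 1 to 10 rows; each row shifts and turns the pose as measured when the row begins, along the tool's axes as they then stand; what a row does not reach is not made up. A row lasts 1/12 s, in which the tool goes at most 41.7 mm and 7.16 degrees, less where a joint would pass 70% of its speed; a pose out of reach is approached as far as the arm can. A call is refused whole if a number of a shift passes 41.7 or a number of a turn 7.16, either way. A call with a gripper value outside its range is refused whole. The fingers move at their own pace and stop on an object; the grip force is fixed at half the most. Time passes only in rows, so rows that do not move let the fingers close. It gives the time, the measured TCP pose, the force and the opening at its end, in the units of the state.
- sense(): the state, without advancing time (a new reading comes with each control period).
- grab_frame(name): name is "scene" or "side" or "wrist"; returns the picture (480x640x3 uint8, red, green, blue); there is no depth.
- camera_params(name): a dict with "fx", "fy", "cx", "cy" (pixels), "cam_to_world" (4x4, takes a point from camera to world coordinates); the wrist camera has in their place "tool_from_camera" (4x4, takes a point from camera to tool coordinates, whose origin is the TCP and whose axes are the flange's). Camera axes: x right, y down, z forward; pixel columns grow to the right and rows downward; lengths in mm; the calibration is good to about 2 mm. A picture is of the moment at which its call begins: read the wrist's pose just before it. camera_params takes no time and is no camera call.
- sign_off(): hands the job in, once; it reports no verdict.
The state is a dict: "t": time; "qpos": joint angles; "qvel": joint speeds; "effort": joint torques, N m; "position": TCP position; "ee_rot": TCP orientation; "wrist_force": force on the tool from outside, world axes, zero at the start; "moment": the same for the moment, N m; "gripper_width": finger opening in mm.
Only numpy, scipy, OpenCV 4.12 (cv2) and the standard library are available. Lean on these libraries where they do the work, as an engineer would, in place of code of your own. Each camera call takes 0.05 s, during which the arm holds its last target.

TASK

The sensor platform sits one shim low at its front foot: pull the toe jack's sprung crank round to its far stop, where it parks with the platform raised, and slide the loose slotted shim sideways onto the foot stud, fully home and flat on top of the shim already there, with its slot turned about a quarter turn away from the lower one's. Let go of the shim, then bring the crank back over its dead point and ease it slowly all the way home, never letting it fly back, so that the platform comes down gently and sits level on the two shims. Keep off the sensor, and leave the bushing, the thumbscrew knob and the spare rubber foot where they lie.

Things in the scene. Friction and masses are not known exactly. Their poses are not given: they have to be found in the camera images.
- shelf: Fixed cast aluminium shelf, plate 340 x 360 x 22 mm, x axis pointing away from the robot (yaw up to 0.15). Origin on the work surface; in its frame (mm) the plate spans x -160..180, y -160..200, the stud is at (-100, 0), the crank axis at (-30, 142), the platform's hinge at x = 140. Grey jack column: x -66..6, y 110..171, 92 high; its toe lifts the platform's edge.
- stud (a point): Foot of the upright steel stud, on top of the round boss (60 mm dia, 42 mm above the work surface, 20 above the plate). Axes as the shelf's. Stud 11 mm thick, 17.5 tall. The lower shim lies on the boss: its top is 6 mm above this point, so the new shim's underside belongs 6 mm above it; the platform is level then.
- ear (a point): Middle of the underside of the platform's front ear over the stud: a fork, two prongs 12 mm thick and 12 wide, inner faces 11 mm either side of the stud, ends 16 mm in front of it. With the crank home it rests on the shims; with the crank parked it stands about 23 mm above the stud's foot, 17 mm above the lower shim.
- shim: Loose slotted shim to add: steel U plate 56 (x) x 52 (y) x 6 mm, 0.11 kg, slot 16 mm wide. Origin: underside, where the stud's centre belongs. x axis points out of the slot's mouth (edge at x = 28); slot's closed end at x = -8. Behind, a 22 mm wide tongue ends in an upright pull tab (x -50..-42, y -11..11, top 34 above the underside). Starts flat on the work surface.
- shim_tab (a point): Middle of the top edge of the loose shim's pull tab, (-46, 0, 34) mm in the shim. Pinch the tab from above across its 22 mm width (shim's y); pinched across its 8 mm thickness the inner finger would meet the ear. At the stud there is room for a gripper above the tab: only the sensor and the crank stand higher.
- shim_mouth (a point): Middle of the open mouth of the loose shim's slot, (28, 0, 3) mm in the shim.
- old_shim: Identical shim already on the stud, loose, between boss and ear; origin, axes and sizes as the loose one. Its x axis has yaw -1.4 to 0 rad relative to the shelf, so its own tab stands up between the shelf's +y and -x. A new shim whose x axis is turned 70 to 90 degrees more, counterclockwise from above, slides on past it freely from the front or the shelf's -y side.
- crank (a joint): Crank angle, rad: 0 home, sprung against its stop; grows counterclockwise from above as the handle is pulled towards the robot, to the stop at 1.5. Return spring and load ask 5 to 10 N at the handle, fading out at the dead point, 1.32; beyond, it parks at 1.5 by itself, held by 2 to 3 N. Let go below 1.32 it flies home. Faster than 2 rad/s on the way home jolts the sensor.
- crank_grip (a point): Middle of the crank's upright black handle (22 mm dia, 54 tall: 29 below to 25 above this point), 134 mm above the work surface, 100 mm from the crank axis; the 18 mm wide crank arm ends under it. Pull it with a finger, or cage it between the fingers; on the way back keep a finger on each side, as the spring changes sides at the dead point.
- crank_axis (a point): Point on the crank's upright axis, level with crank_grip; the handle moves on a circle of 100 mm radius about it. Below it stand the jack's column and, along the shelf's +x from it, the spring barrel (30 mm dia, 46 long, axis 64 mm above the work surface).
- platform (a joint): Tilt of the platform about its rear hinge, rad: 0 level, positive front up. About -0.025 at the start, +0.05 with the crank parked. Plate x -45..150, y -85..85 in the shelf frame, 12 mm thick, underside 54 mm above the work surface when level; the stud is 240 mm in front of the hinge.
- sensor: Black plastic sensor housing clamped on the platform, 120 mm dia, 134 tall with its cap, top about 200 mm above the work surface, centre 152 mm behind the stud. Origin: centre of its underside. Not to be touched.
- bushing: Loose bronze bushing, 32 mm dia, 30 mm tall, on the work surface, bystander. Origin: underside.
- knob: Loose steel thumbscrew knob, 34 mm dia, head down, stem up, 40 mm tall, bystander. Origin: underside.
- foot: Loose spare green rubber foot, 48 mm dia, 32 mm tall, bystander. Origin: underside.
Not all that is in view belongs to the job. What is shaped like the shim but blue is not meant.

How it is judged (in metres and radians):
On the way, in this order (a step that is already met when the one before it is completed fails the run):
1. the crank is pulled through its stroke to the far stop and the platform is raised (value of joint crank above 1.42 rad and value of joint platform above 0.035 rad), for 0.2 s.
2. with the crank still parked, the shim lies released on the stud, fully home and flat on the lower shim, its slot turned at least 50 degrees from the lower one's (value of joint crank above 1.42 rad and horizontal distance between shim and stud below 0.007 m and z of shim in the frame of stud between 0.003 and 0.009 m and angle between shim's own z axis and vertical below 0.06 rad and x of shim_mouth in the frame of old_shim below 0.018 m and contact force between the fingers and shim below 0.2 N), for 0.2 s.
At the end, for the whole second after the job is handed in: Crank home (within 0.05 rad); platform level (within 0.008 rad) on both shims; new shim flat on the lower one, within 7 mm of the stud's centre, slot at least 50 degrees from the lower one's; lower shim still on the stud (within 8 mm); all at rest (value of joint crank below 0.05 rad and value of joint platform between -0.008 and 0.008 rad and horizontal distance between shim and stud below 0.007 m and z of shim in the frame of stud between 0.003 and 0.009 m and angle between shim's own z axis and vertical below 0.04 rad and x of shim_mouth in the frame of old_shim below 0.018 m and horizontal distance between old_shim and stud below 0.008 m and linear speed of shim below 0.01 m/s); the robot touches nothing.
It fails at once if the crank flies back towards home faster than 2 rad/s (velocity of joint crank below -2 rad/s).
It fails at once if the robot touches the sensor (contact force between any of the arm, the fingers and sensor above 1 N).
It fails at once if the bushing, knob or rubber foot is moved by more than 15 mm (distance of any of bushing, knob, foot from where it was at the start of the episode above 0.015 m).
It also fails if it takes over 70 s, if anything falls off the work surface, if the arm or the gripper's body presses on something with over 40 N, if the wrist force passes 120 N, or if a joint passes its speed limit or range.

## Working session

There is one attempt and no reset: what is moved stays moved. The work goes in short steps, Python scripts to look and compute and a tool call to move; the robot and the scene stay as the last step left them, time stands still between calls to the robot, and variables do not carry over. Pictures are saved under pics/ and viewed, and the job is handed in when it is done.

Besides the shell and the picture viewer there is one more tool, called after "Request:" as name([rows], argument=value, ...), one row to a line, values as JSON. arm_command: Moves the arm, as the interface text tells. Its arguments: {"type":"object","properties":{"deltas":{"type":"array","items":{"type":"array","items":{"type":"number"}}}},"required":["deltas"]}

```bash
mkdir -p pics
python3 - <<'E'
from workcell import *
import cv2
print(sense())
for n in ["scene","side","wrist"]:
    print(n,camera_params(n))
    cv2.imwrite(f"pics/{n}0.png",grab_frame(n)[:,:,::-1])
E
```

```text
{'t': 0.0, 'qpos': array([-1.15497981e+00,  1.26408354e-01, -4.06055423e-02,  1.40537193e+00,
       -4.92891563e-07,  1.57080010e+00]), 'qvel': array([ 0.00025888, -0.00085105, -0.00021636, -0.00142002,  0.00046541,
        0.00029726]), 'effort': array([-6.38071867e-06, -4.35916185e+01,  3.52921414e+01,  1.73143245e-02,
        6.55737881e-05,  7.81335210e-07]), 'position': array([ 212.01979323, -480.1564775 ,  403.91448606]), 'ee_rot': array([ 9.78464899e-01,  2.06411747e-01, -1.64289942e-04, -7.77584124e-04]), 'wrist_force': array([-0.32160553,  0.17893834, -0.58326508]), 'moment': array([-0.0258126 ,  0.01247083, -0.00059783]), 'gripper_width': 85.01212039431846}
scene {'fx': 567.2757663009081, 'fy': 567.2757663009081, 'cx': 325.52456029364316, 'cy': 226.7321331411232, 'cam_to_world': array([[-3.16724577e-01,  7.38884766e-01, -5.94756123e-01,
         1.36557449e+03],
       [ 9.48517499e-01,  2.46519727e-01, -1.98853157e-01,
         2.00634090e+02],
       [-3.10451031e-04, -6.27118272e-01, -7.78923986e-01,
         1.16478124e+03],
       [ 0.00000000e+00,  0.00000000e+00,  0
[... 280 characters left out ...]
.24323962e-01,  5.87527999e-01,
        -6.35736812e+02],
       [-7.70157661e-03, -6.27620837e-01, -7.78481066e-01,
         8.42780682e+02],
       [ 0.00000000e+00,  0.00000000e+00,  0.00000000e+00,
         1.00000000e+00]])}
wrist {'fx': 388.80742215665646, 'fy': 388.80742215665646, 'cx': 325.10138516817017, 'cy': 236.243738168968, 'tool_from_camera': array([[ 4.15597558e-04, -9.58858075e-01, -2.83885576e-01,
         7.16353681e+01],
       [ 9.99999845e-01,  5.04025970e-04, -2.38447754e-04,
        -5.41538742e-01],
       [ 3.71723257e-04, -2.83885432e-01,  9.58858135e-01,
         3.02278731e+01],
       [ 0.00000000e+00,  0.00000000e+00,  0.00000000e+00,
         1.00000000e+00]])}
```

View pics/scene0.png

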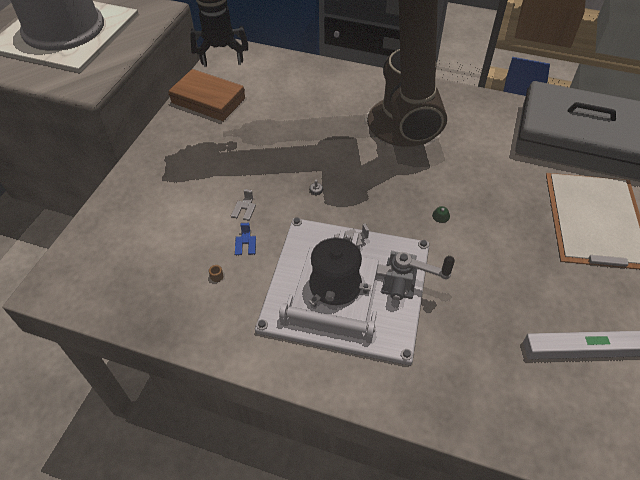

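View pics/side0.png

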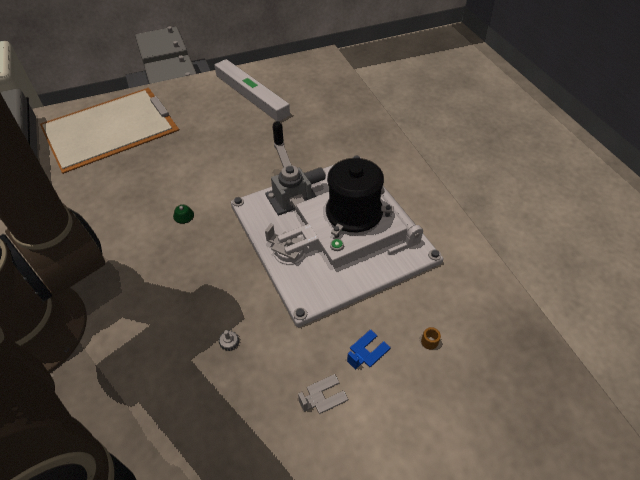

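View pics/wrist0.png

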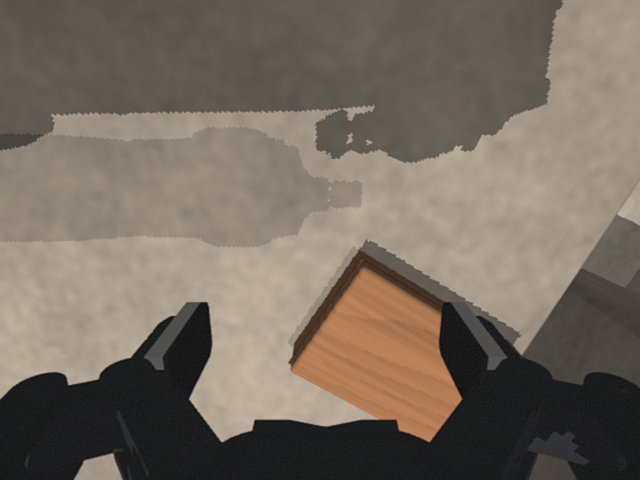

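In both views the grey shim (scene 243,207; side 323,397) is the one wanted. It could be confused with the blue look-alike (scene 245,241; side 368,350) or the old shim on the stud (scene ~355,237; side ~280,240). The knob is at scene 316,187, the bushing at scene 216,272 and the green foot at scene 441,213. Next I'll take close crops.

```bash
cat > h.py <<'E'
import numpy as np, cv2
from workcell import *
from scipy.spatial.transform import Rotation as R
def crop(src,u,v,w,h,s,out):
    im=cv2.imread(src)[v:v+h,u:u+w]
    im=cv2.resize(im,None,fx=s,fy=s,interpolation=cv2.INTER_CUBIC)
    im=np.clip(im.astype(float)*1.3,0,255).astype('uint8')
    for k in range(0,w,10):
        cv2.line(im,(k*s,0),(k*s,6 if k%50 else 14),(0,255,255),1)
        if (u+k)%20==0: cv2.putText(im,str(u+k),(k*s,24),0,.4,(0,255,255),1)
    for k in range(0,h,10):
        cv2.line(im,(0,k*s),(6,k*s),(0,255,255),1)
        if (v+k)%20==0: cv2.putText(im,str(v+k),(8,k*s+4),0,.4,(0,255,255),1)
    cv2.imwrite(out,im)
def cam(n,pose=None):
    p=camera_params(n)
    if n=='wrist':
        s=pose or sense(); T=np.eye(4); T[:3,:3]=R.from_quat(s['ee_rot']).as_matrix(); T[:3,3]=s['position']
        M=T@p['tool_from_camera']
    else: M=p['cam_to_world']
    return p,M
def ray(n,u,v,pose=None):
    p,M=cam(n,pose)
    d=M[:3,:3]@np.array([(u-p['cx'])/p['fx'],(v-p['cy'])/p['fy'],1]); return M[:3,3],d/np.linalg.norm(d)
def atz(n,u,v,z,pose=None):
    o,d=ray(n,u,v,pose); return o+d*(z-o[2])/d[2]
def tri(*obs):
    A=np.zeros((3,3));b=np.zeros(3);rs=[ray(*o) for o in obs]
    for o,d in rs:
        P=np.eye(3)-np.outer(d,d);A+=P;b+=P@o
    x=np.linalg.solve(A,b)
    return x,[np.linalg.norm((np.eye(3)-np.outer(d,d))@(x-o)) for o,d in rs]
def proj(n,X,pose=None):
    p,M=cam(n,pose); c=M[:3,:3].T@(np.asarray(X,float)-M[:3,3]); return p['fx']*c[0]/c[2]+p['cx'],p['fy']*c[1]/c[2]+p['cy']
E
python3 - <<'E'
from h import *
crop('pics/scene0.png',200,170,130,120,6,'pics/c1.png')
crop('pics/side0.png',280,310,180,120,4,'pics/c2.png')
crop('pics/scene0.png',250,200,220,170,3,'pics/c3.png')
crop('pics/side0.png',170,110,290,220,2,'pics/c4.png')
E
```

```text
(no output)
```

View pics/c1.png

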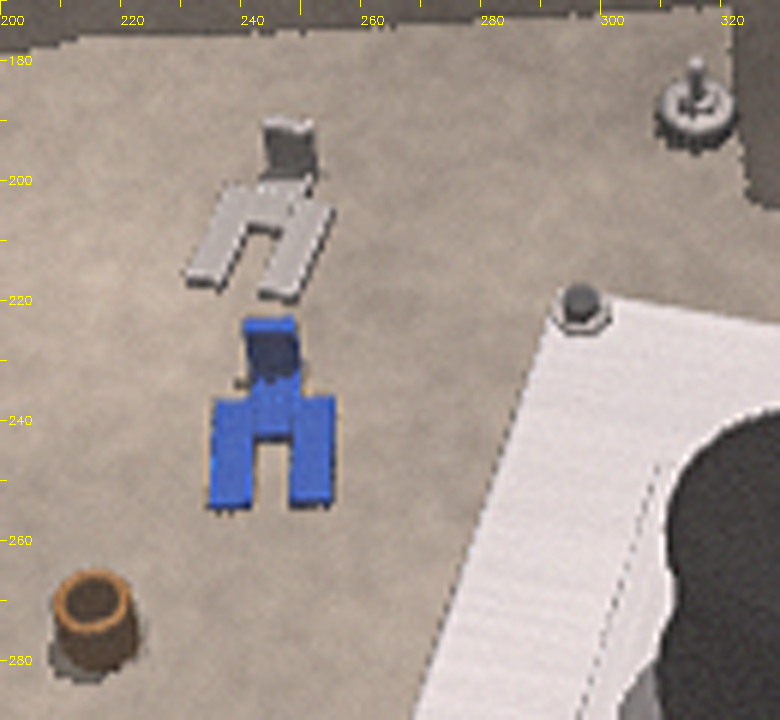

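View pics/c2.png

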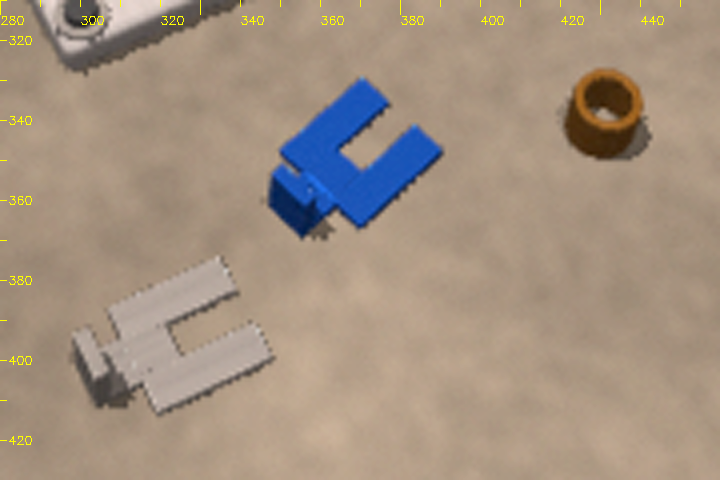

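View pics/c3.png

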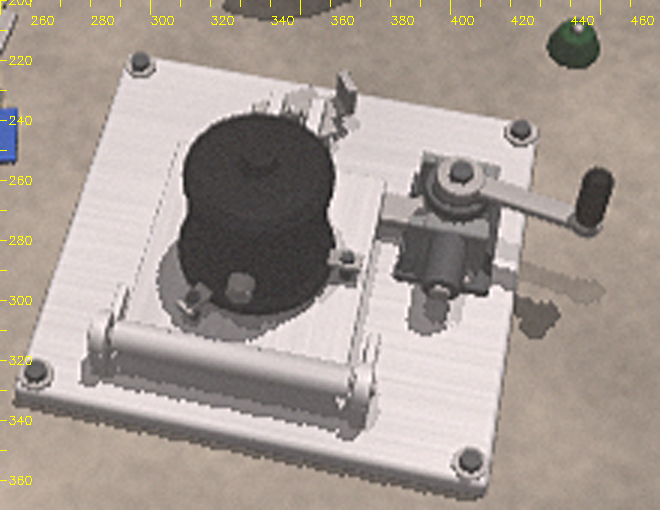

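View pics/c4.png

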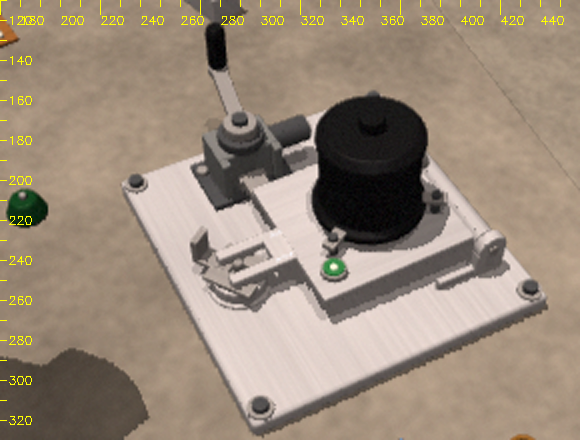

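Run:
```python
from h import *
np.set_printoptions(precision=1,suppress=True)
print('bolt FL',tri(('scene',423.3,242.3),('side',237.5,200)))
print('bolt FR',tri(('scene',297,220.2),('side',300,311.5)))
print('bolt RR',tri(('scene',262,323.5),('side',435,253)))
b=[atz('scene',*p,30) for p in[(423.3,242.3),(297,220.2),(262,323.5),(406.7,352.8)]]
print(b)
# handle top, axis top
print('handle top',tri(('scene',449,257.5),('side',277.5,123)))
print('axis bolt',tri(('scene',403.5,257),('side',289.5,169)))
print('handle bottom',tri(('scene',446,276),('side',279,143)))
# shim
for n,pts,z in [('scene',[(249,190.2),(255,205),(231,216.5),(237,218),(243.5,219),(250,220),(241,208),(247,208.5)],6),('side',[(333,374),(337,383),(341.5,391),(346,399),(308,388),(317,413),(319,391),(324,399)],6)]:
    for p in pts: print(n,p,atz(n,*p,z))
print('tab', atz('scene',248,190.5,34), atz('side',299,394,34))
for nm,p,q in [('bush',(216,272),(431,338)),('knob',(316,187),(228,340)),('foot',(441,213),(183,213))]:
    print(nm,tri(('scene',)+p,('side',)+q))
```

```text
bolt FL (array([468. , 159.7,  28.6]), [np.float64(0.14925530482868846), np.float64(0.14925530482869245)])
bolt FR (array([ 501.1, -166.7,   28.7]), [np.float64(0.2605956303243225), np.float64(0.2605956303244227)])
bolt RR (array([ 809.3, -136.9,   27.5]), [np.float64(0.1442800314018053), np.float64(0.1442800314018388)])
[array([469. , 159.9,  30. ]), array([ 501.9, -166.1,   30. ]), array([ 810.6, -136.3,   30. ]), array([777.5, 190.3,  30. ])]
handle top (array([594.9, 226.3, 159.5]), [np.float64(0.4862577761054898), np.float64(0.48625777610555965)])
axis bolt (array([587.1, 128.9, 109. ]), [np.float64(0.26984236779684484), np.float64(0.2698423677968202)])
handle bottom (array([597.6, 232.3,  96.3]), [np.float64(1.5585842125309841), np.float64(1.5585842125311862)])
scene (249, 190.2) [ 424.7 -337.1    6. ]
scene (255, 205) [ 469.6 -300.1    6. ]
scene (231, 216.5) [ 527.2 -344.9    6. ]
scene (237, 218) [ 526.9 -327.6    6. ]
scene (243.5, 219) [ 524.6 -309.9    6. ]
scene (250, 220) [ 522.4 -292.1    6. ]
scene (241, 208) [ 491.4 -331.7    6. ]
scene (247, 208.5) [ 487.9 -315.7    6. ]
side (333, 374) [ 516.3 -296.5    6. ]
side (337, 383) [ 516.5 -314.6    6. ]
side (341.5, 391) [ 518.3 -330.9    6. ]
side (346, 399) [ 520.  -346.9    6. ]
side (308, 388) [ 465.7 -304.6    6. ]
side (317, 413) [ 464.6 -351.4    6. ]
side (319, 391) [ 481.7 -316.6    6. ]
side (324, 399) [ 484.6 -333.1    6. ]
tab [ 449.3 -326.2   34. ] [ 444.6 -319.9   34. ]
bush (array([ 708.9, -301.4,   17.3]), [np.float64(0.6214343771433636), np.float64(0.621434377143434)])
knob (array([ 358.3, -164.3,    9.7]), [np.float64(0.42957073832576387), np.float64(0.4295707383258618)])
foot (array([344.1, 182.6,  11.8]), [np.float64(0.5299828274870638), np.float64(0.5299828274868994)])
```

```bash
cat >> h.py <<'E'
def psi():
    X=R.from_quat(sense()['ee_rot']).as_matrix()[:,0]; return np.arctan2(X[1],X[0])
def tilt():
    M=R.from_quat(sense()['ee_rot']).as_matrix(); return M.T@np.array([0,0,-1])
def plan(target,ps,n,jaw,dz=True):
    """rows from present pose to target xyz, yaw ps, in n rows"""
    s=sense(); p=s['position'].copy(); a=psi(); t=np.array(target,float)
    d=(t-p)/n; da=((ps-a+np.pi)%(2*np.pi)-np.pi)/n
    rows=[]
    for i in range(n):
        rows.append([round(float(np.cos(a)*d[0]+np.sin(a)*d[1]),1),round(float(np.sin(a)*d[0]-np.cos(a)*d[1]),1),round(float(-d[2]),1),0,0,round(float(-np.degrees(da)),2),jaw]); a+=da
    print('pos',p.round(1),'psi',round(psi(),3),'tilt',tilt().round(4),'w',round(s['gripper_width'],1)); print(str(rows).replace(' ',''))
E
python3 - <<'E'
from h import *
plan((595,228,404),1.485,22,-0.3)
# old shim tab top
print(tri(('scene',366,225),('side',269.5,226)))
print(proj('scene',(531.2,-19.6,59)),proj('side',(531.2,-19.6,59)))
crop('pics/scene0.png',315,210,70,60,10,'pics/c5.png')
crop('pics/side0.png',240,200,110,80,7,'pics/c6.png')
E
```

```text
pos [ 212.  -480.2  404.1] psi 0.416 tilt [1.0e-04 1.2e-03 1.0e+00] w 85.5
[[28.9,-22.4,0.0,0,0,-2.78,-0.3],[30.0,-21.0,0.0,0,0,-2.78,-0.3],[31.0,-19.5,0.0,0,0,-2.78,-0.3],[31.9,-18.0,0.0,0,0,-2.78,-0.3],[32.7,-16.4,0.0,0,0,-2.78,-0.3],[33.5,-14.8,0.0,0,0,-2.78,-0.3],[34.2,-13.2,0.0,0,0,-2.78,-0.3],[34.7,-11.5,0.0,0,0,-2.78,-0.3],[35.3,-9.8,0.0,0,0,-2.78,-0.3],[35.7,-8.1,0.0,0,0,-2.78,-0.3],[36.0,-6.3,0.0,0,0,-2.78,-0.3],[36.3,-4.5,0.0,0,0,-2.78,-0.3],[36.5,-2.8,0.0,0,0,-2.78,-0.3],[36.6,-1.0,0.0,0,0,-2.78,-0.3],[36.6,0.8,0.0,0,0,-2.78,-0.3],[36.5,2.6,0.0,0,0,-2.78,-0.3],[36.3,4.3,0.0,0,0,-2.78,-0.3],[36.1,6.1,0.0,0,0,-2.78,-0.3],[35.7,7.8,0.0,0,0,-2.78,-0.3],[35.3,9.6,0.0,0,0,-2.78,-0.3],[34.8,11.3,0.0,0,0,-2.78,-0.3],[34.2,12.9,0.0,0,0,-2.78,-0.3]]
(array([502.03245542,  15.78903955,  80.26574901]), [np.float64(1.2729614466378547), np.float64(1.2729614466380053)])
(np.float64(348.0778711989487), np.float64(235.9037400473448)) (np.float64(288.7815749294637), np.float64(240.75449195016918))
```

View pics/c6.png

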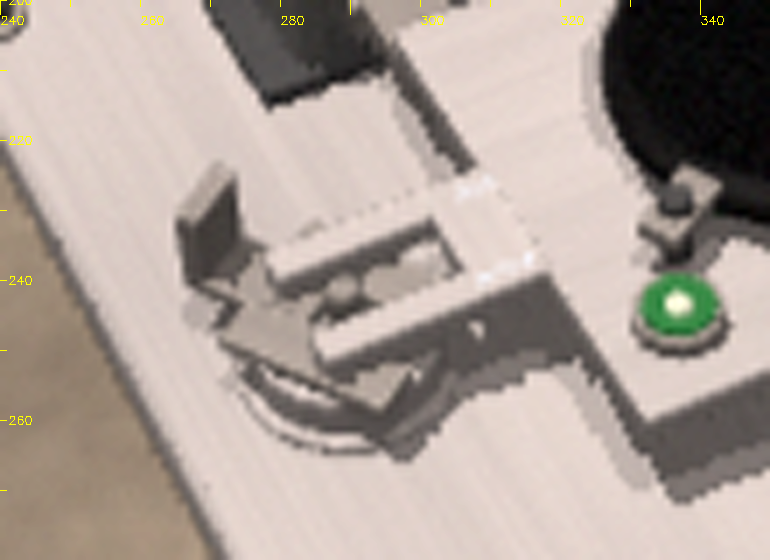

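View pics/c5.png

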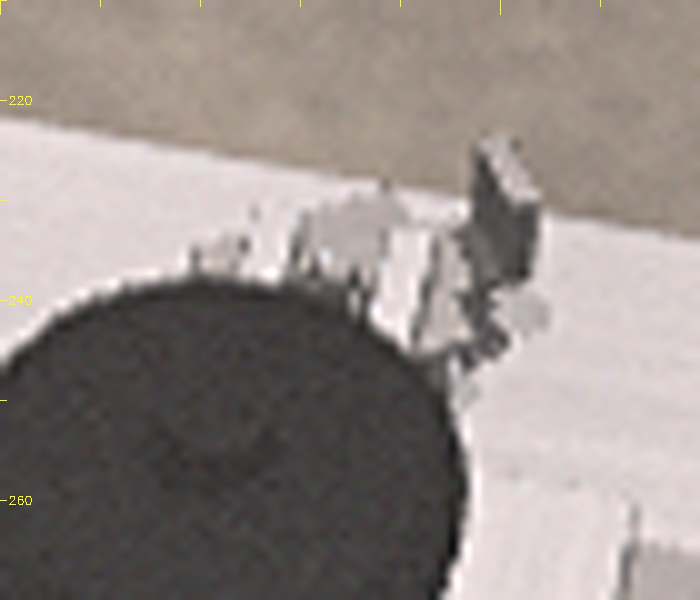

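Run:
```python
from h import *
x,_=tri(('scene',365.8,226.7),('side',269.6,227.5)); print(x,_)
for x in (x,atz('scene',365.8,226.7,76),atz('side',269.6,227.5,76)):
  d=x[:2]-[531.2,-19.6]; print(np.linalg.norm(d),np.arctan2(-d[1],-d[0])-0.101)
# prong end corner etc: tab top ends side (179,222)/(235,175)
```

```text
[502.33969257  16.14314314  74.61305682] [np.float64(0.7311034504799506), np.float64(0.7311034504798716)]
45.94006559079294 -0.992537539299195
46.207971376395115 -1.0076461248138653
44.369336912215566 -0.9688255087168088
```

Request:
arm_command([
  [28.9, -22.4, 0, 0, 0, -2.8, -0.3],
  [30, -21, 0, 0, 0, -2.8, -0.3],
  [31, -19.5, 0, 0, 0, -2.8, -0.3],
  [32, -18, 0, 0, 0, -2.8, -0.3],
  [32.7, -16.4, 0, 0, 0, -2.8, -0.3],
  [33.5, -14.8, 0, 0, 0, -2.8, -0.3],
  [34.2, -13.2, 0, 0, 0, -2.8, -0.3],
  [34.7, -11.5, 0, 0, 0, -2.8, -0.3],
  [35.3, -9.8, 0, 0, 0, -2.8, -0.3],
  [35.7, -8, 0, 0, 0, -2.8, -0.3],
])

```text
t: 0.98
position: [386.7, -149.2, 400.3]
ee_rot: [0.898, 0.44, -0.001, -0.003]
wrist_force: [1.7, -0.6, 0.2]
gripper_width: 55.4
```

Run:
```python
from h import *
plan((595,228,390),1.485,11,-0.3)
```

```text
pos [ 386.7 -149.2  400.3] psi 0.912 tilt [-8.0e-04  5.3e-03  1.0e+00] w 55.4
[[38.7,-6.0,0.9,0,0,-2.98,-0.3],[39.0,-4.0,0.9,0,0,-2.98,-0.3],[39.1,-2.0,0.9,0,0,-2.98,-0.3],[39.2,0.1,0.9,0,0,-2.98,-0.3],[39.1,2.1,0.9,0,0,-2.98,-0.3],[38.9,4.2,0.9,0,0,-2.98,-0.3],[38.7,6.2,0.9,0,0,-2.98,-0.3],[38.3,8.2,0.9,0,0,-2.98,-0.3],[37.8,10.2,0.9,0,0,-2.98,-0.3],[37.2,12.1,0.9,0,0,-2.98,-0.3],[36.6,14.0,0.9,0,0,-2.98,-0.3]]
```

Request:
arm_command([
  [38.7, -6, 0, 0, 0, -3, -0.3],
  [39, -4, 0, 0, 0, -3, -0.3],
  [39, -2, 0, 0, 0, -3, -0.3],
  [39, 0, 0, 0, 0, -3, -0.3],
  [39, 2, 0, 0, 0, -3, -0.3],
  [39, 4.2, 0, 0, 0, -3, -0.3],
  [38.7, 6.2, 0, 0, 0, -3, -0.3],
  [38.3, 8.2, 0, 0, 0, -3, -0.3],
  [37.8, 10.2, 0, 0, 0, -3, -0.3],
  [37.2, 12, 0, 0, 0, -3, -0.3],
])

```text
t: 1.82
position: [574.3, 216.7, 399.4]
ee_rot: [0.744, 0.669, -0.001, -0.002]
wrist_force: [0.8, -0.5, -0.0]
gripper_width: 55.5
```

Run:
```python
from h import *
plan((595,228,370),1.485,3,-0.3)
```

```text
pos [574.3 216.7 399.4] psi 1.465 tilt [-0.0016  0.0039  1.    ] w 55.5
[[4.5,6.4,9.8,0,0,-0.38,-0.3],[4.4,6.5,9.8,0,0,-0.38,-0.3],[4.4,6.5,9.8,0,0,-0.38,-0.3]]
```

Request:
arm_command([
  [4.5, 6.4, 15, 0, 0, -0.4, -0.3],
  [4.4, 6.5, 15, 0, 0, -0.4, -0.3],
  [2, 5.5, 15, 0, 0, -0.4, -0.3],
  [0, 0, 0, 0, 0, 0, -0.3],
])

```text
t: 2.15
position: [597.1, 236.3, 348.9]
ee_rot: [0.732, 0.682, -0.001, -0.003]
wrist_force: [-0.4, -0.1, -0.2]
gripper_width: 55.6
```

Run:
```python
from h import *
plan((595,228,288),1.485,6,-0.3)
for X in [(595,228.4,159),(595,228.4,134)]: print(proj('wrist',X))
cv2.imwrite('pics/w1.png',grab_frame('wrist')[:,:,::-1])
```

```text
pos [597.1 236.3 348.9] psi 1.5 tilt [-0.0027  0.0058  1.    ] w 55.6
[[-1.4,-0.2,10.2,0,0,0.14,-0.3],[-1.4,-0.2,10.2,0,0,0.14,-0.3],[-1.4,-0.2,10.2,0,0,0.14,-0.3],[-1.4,-0.2,10.2,0,0,0.14,-0.3],[-1.4,-0.2,10.2,0,0,0.14,-0.3],[-1.4,-0.2,10.2,0,0,0.14,-0.3]]
(np.float64(325.9760218226133), np.float64(307.6682730704799))
(np.float64(326.142667048538), np.float64(285.4444771979182))
```

View pics/w1.png

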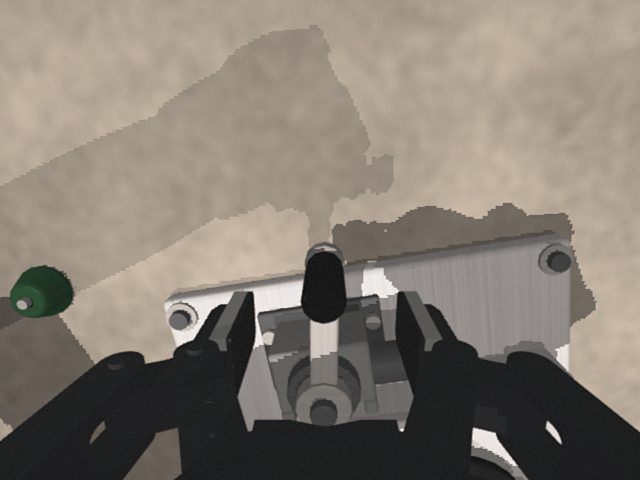

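The handle (324,300) sits centred between the fingers, matching the predicted spot. I'll go down and cage it.

Request:
arm_command([
  [-1.4, 0, 10, 0.1, 0.1, 0, -0.3],
  [-1.4, 0, 10, 0.1, 0.1, 0, -0.3],
  [-1.4, 0, 10, 0.1, 0, 0, -0.3],
  [-1.4, 0, 10, 0, 0, 0, -0.3],
  [-1.4, 0, 10, 0, 0, 0, -0.3],
  [-1.4, 0, 10, 0, 0, 0, -0.1],
  [0, 0, 0, 0, 0, 0, 0.25],
  [0, 0, 0, 0, 0, 0, 0.25],
  [0, 0, 0, 0, 0, 0, 0.25],
])

```text
t: 2.95
position: [594.0, 224.4, 287.4]
ee_rot: [0.733, 0.68, -0.0, -0.006]
wrist_force: [0.8, -0.4, -0.5]
gripper_width: 31.9
```

```bash
cat >> h.py <<'E'
AX=np.array([586.5,128.8]);
def arc(c0,c1,n,jaw,r=100.,z=None,corr=True):
    """TCP moves on crank arc from present pose to crank angle c (world angle 1.485+c)"""
    s=sense(); p=s['position'].copy(); a=psi(); z=p[2] if z is None else z
    rows=[];q=p[:2];pz=p[2];ps=a
    for i in range(1,n+1):
        th=1.485+c0+(c1-c0)*i/n
        t=AX+r*np.array([np.cos(th),np.sin(th)]); d=t-q; da=(th-ps+np.pi)%(2*np.pi)-np.pi
        rows.append([round(float(np.cos(ps)*d[0]+np.sin(ps)*d[1]),1),round(float(np.sin(ps)*d[0]-np.cos(ps)*d[1]),1),round((pz-z)/n,1),0,0,round(float(-np.degrees(da)),1),jaw]); q=t;ps=th
    v=p[:2]-AX
    print('pos',p.round(1),'tcp crank angle',round(np.arctan2(v[1],v[0])-1.485,3),'r',np.linalg.norm(v).round(1),'psi-crank',round(a-1.485,3),'tilt',tilt().round(4),'F',s['wrist_force'].round(1),'w',round(s['gripper_width'],1)); print(str(rows).replace(' ',''))
E
python3 - <<'E'
from h import *
arc(0,0.45,10,0.25,z=288)
E
```

```text
pos [594.  224.4 287.4] tcp crank angle 0.007 r 95.9 psi-crank 0.01 tilt [-0.0077  0.0091  0.9999] F [ 0.8 -0.4 -0.5] w 31.9
[[4.0,-3.7,np.float64(-0.1),0,0,-2.0,0.25],[-0.1,-4.5,np.float64(-0.1),0,0,-2.6,0.25],[-0.1,-4.5,np.float64(-0.1),0,0,-2.6,0.25],[-0.1,-4.5,np.float64(-0.1),0,0,-2.6,0.25],[-0.1,-4.5,np.float64(-0.1),0,0,-2.6,0.25],[-0.1,-4.5,np.float64(-0.1),0,0,-2.6,0.25],[-0.1,-4.5,np.float64(-0.1),0,0,-2.6,0.25],[-0.1,-4.5,np.float64(-0.1),0,0,-2.6,0.25],[-0.1,-4.5,np.float64(-0.1),0,0,-2.6,0.25],[-0.1,-4.5,np.float64(-0.1),0,0,-2.6,0.25]]
```

Request:
arm_command([
  [4, -3.7, 0, -0.1, -0.1, -2, 0.25],
  [0, -4.5, 0, -0.1, -0.1, -2.6, 0.25],
  [0, -4.5, 0, -0.1, -0.1, -2.6, 0.25],
  [0, -4.5, 0, -0.1, -0.1, -2.6, 0.25],
  [0, -4.5, 0, -0.1, 0, -2.6, 0.25],
  [0, -4.5, 0, 0, 0, -2.6, 0.25],
])

```text
t: 3.45
position: [575.0, 228.0, 289.7]
ee_rot: [0.635, 0.773, 0.007, 0.008]
wrist_force: [9.2, 0.2, -4.0]
gripper_width: 32.1
```

Run:
```python
from h import *
arc(0.22,0.75,10,0.25,z=288)
```

```text
pos [575.  228.  289.7] tcp crank angle 0.201 r 99.8 psi-crank 0.281 tilt [ 0.0033 -0.0209  0.9998] F [ 9.2  0.2 -4. ] w 32.1
[[0.5,-7.2,np.float64(0.2),0,0,0.4,0.25],[-0.1,-5.3,np.float64(0.2),0,0,-3.0,0.25],[-0.1,-5.3,np.float64(0.2),0,0,-3.0,0.25],[-0.1,-5.3,np.float64(0.2),0,0,-3.0,0.25],[-0.1,-5.3,np.float64(0.2),0,0,-3.0,0.25],[-0.1,-5.3,np.float64(0.2),0,0,-3.0,0.25],[-0.1,-5.3,np.float64(0.2),0,0,-3.0,0.25],[-0.1,-5.3,np.float64(0.2),0,0,-3.0,0.25],[-0.1,-5.3,np.float64(0.2),0,0,-3.0,0.25],[-0.1,-5.3,np.float64(0.2),0,0,-3.0,0.25]]
```

Request:
arm_command([
  [0.5, -7, 0.2, 0.4, 0, 0, 0.25],
  [0, -6, 0.2, 0.4, 0, -3, 0.25],
  [0, -6, 0.2, 0.4, 0, -3, 0.25],
  [0, -6, 0.2, 0.3, 0, -3, 0.25],
  [0, -6, 0.2, 0.3, 0, -3, 0.25],
  [0, -6, 0.2, 0.3, 0, -3, 0.25],
  [0, -6, 0.2, 0.3, 0, -3, 0.25],
  [0, -6, 0.2, 0.3, 0, -3, 0.25],
])

```text
t: 4.12
position: [542.8, 218.6, 291.6]
ee_rot: [0.475, 0.88, 0.005, 0.008]
wrist_force: [9.1, 6.5, -8.0]
gripper_width: 32.1
```

Run:
```python
from h import *
arc(0.6,1.1,8,0.25,z=288)
```

```text
pos [542.8 218.6 291.6] tcp crank angle 0.538 r 99.8 psi-crank 0.666 tilt [ 0.009  -0.0155  0.9998] F [ 9.1  6.5 -8. ] w 32.1
[[1.0,-12.4,np.float64(0.4),0,0,0.2,0.25],[-0.2,-6.2,np.float64(0.4),0,0,-3.6,0.25],[-0.2,-6.2,np.float64(0.4),0,0,-3.6,0.25],[-0.2,-6.2,np.float64(0.4),0,0,-3.6,0.25],[-0.2,-6.2,np.float64(0.4),0,0,-3.6,0.25],[-0.2,-6.2,np.float64(0.4),0,0,-3.6,0.25],[-0.2,-6.2,np.float64(0.4),0,0,-3.6,0.25],[-0.2,-6.2,np.float64(0.4),0,0,-3.6,0.25]]
```

Request:
arm_command([
  [0.5, -8, 0.8, 0.3, 0.1, 0, 0.25],
  [0, -7, 0.8, 0.3, 0.1, -2, 0.25],
  [0, -7, 0.8, 0.3, 0.1, -3, 0.25],
  [0, -7, 0.8, 0.3, 0.1, -3, 0.25],
  [0, -7, 0.8, 0.3, 0.1, -3, 0.25],
  [0, -7, 0.8, 0.3, 0.1, -3, 0.25],
  [0, -7, 0.8, 0.3, 0.1, -3, 0.25],
  [0, -7, 0.8, 0.3, 0.1, -3, 0.25],
])

```text
t: 4.78
position: [511.3, 193.1, 291.4]
ee_rot: [0.302, 0.953, 0.011, 0.004]
wrist_force: [4.0, 7.8, -3.9]
gripper_width: 32.0
```

Run:
```python
from h import *
arc(1.0,1.4,8,0.25,z=288)
```

```text
pos [511.3 193.1 291.4] tcp crank angle 0.95 r 98.9 psi-crank 1.042 tilt [ 4.000e-04 -2.310e-02  9.997e-01] F [ 4.   7.8 -3.9] w 32.0
[[1.5,-9.9,np.float64(0.4),0,0,-0.4,0.25],[-0.1,-5.0,np.float64(0.4),0,0,-2.9,0.25],[-0.1,-5.0,np.float64(0.4),0,0,-2.9,0.25],[-0.1,-5.0,np.float64(0.4),0,0,-2.9,0.25],[-0.1,-5.0,np.float64(0.4),0,0,-2.9,0.25],[-0.1,-5.0,np.float64(0.4),0,0,-2.9,0.25],[-0.1,-5.0,np.float64(0.4),0,0,-2.9,0.25],[-0.1,-5.0,np.float64(0.4),0,0,-2.9,0.25]]
```

Request:
arm_command([
  [1, -8, 0.6, 0.4, 0, 0, 0.25],
  [0, -7, 0.6, 0.4, 0, -2, 0.25],
  [0, -7, 0.6, 0.3, 0, -3, 0.25],
  [0, -7, 0.6, 0.3, 0, -3, 0.25],
  [0, -6, 0.6, 0.3, 0, -3, 0.25],
  [0, -6, 0.6, 0.2, 0, -3, 0.25],
  [0, -6, 0.6, 0.2, 0, -3, 0.25],
  [0, -6, 0.6, 0.2, 0, -3, 0.25],
])

```text
t: 5.45
position: [488.6, 154.8, 291.5]
ee_rot: [0.118, 0.993, 0.006, 0.003]
wrist_force: [-1.7, 2.3, -0.1]
gripper_width: 31.8
```

Run:
```python
from h import *
arc(1.37,1.58,8,0.25,z=288)
cv2.imwrite('pics/s1.png',grab_frame('side')[:,:,::-1]); crop('pics/s1.png',170,110,200,170,4,'pics/s1c.png')
```

```text
pos [488.6 154.8 291.5] tcp crank angle 1.397 r 101.3 psi-crank 1.42 tilt [ 0.0049 -0.0133  0.9999] F [-1.7  2.3 -0.1] w 31.8
[[-1.3,0.0,np.float64(0.4),0,0,1.4,0.25],[-0.0,-2.6,np.float64(0.4),0,0,-1.5,0.25],[-0.0,-2.6,np.float64(0.4),0,0,-1.5,0.25],[-0.0,-2.6,np.float64(0.4),0,0,-1.5,0.25],[-0.0,-2.6,np.float64(0.4),0,0,-1.5,0.25],[-0.0,-2.6,np.float64(0.4),0,0,-1.5,0.25],[-0.0,-2.6,np.float64(0.4),0,0,-1.5,0.25],[-0.0,-2.6,np.float64(0.4),0,0,-1.5,0.25]]
```

View pics/s1c.png

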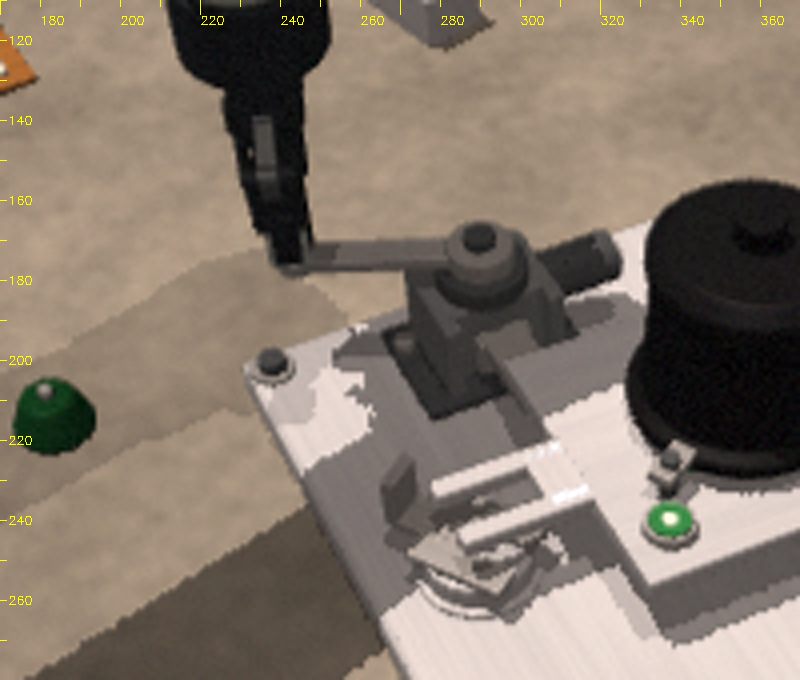

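Request:
arm_command([
  [-1, -4, 0.4, 0.2, 0, 0, 0.25],
  [0, -4, 0.4, 0.2, 0, -1.5, 0.25],
  [0, -4, 0.4, 0.2, 0, -1.5, 0.25],
  [0, -4, 0.4, 0.2, 0, -1.5, 0.25],
  [0, -2, 0.4, 0, 0, 0, 0.25],
  [0, 0, 0, 0, 0, 0, 0.25],
])

```text
t: 6.0
position: [486.8, 137.6, 292.3]
ee_rot: [0.079, 0.997, 0.003, 0.005]
wrist_force: [-0.9, -0.1, 0.1]
gripper_width: 31.9
```

Run:
```python
from h import *
arc(1.5,1.58,2,0.25,z=288)
cv2.imwrite('pics/s2.png',grab_frame('side')[:,:,::-1]); crop('pics/s2.png',170,110,200,170,4,'pics/s2c.png')
for z in (105,):
  for c in (1.35,1.45,1.5): print(c,proj('side',(AX[0]+100*np.cos(1.485+c),AX[1]+100*np.sin(1.485+c),z)))
```

```text
pos [486.8 137.6 292.3] tcp crank angle 1.569 r 100.1 psi-crank 1.498 tilt [ 0.0087 -0.0066  0.9999] F [-0.9 -0.1  0.1] w 31.9
[[0.1,2.9,np.float64(2.1),0,0,-2.4,0.25],[-0.1,-4.0,np.float64(2.1),0,0,-2.3,0.25]]
1.35 (np.float64(243.14089988097936), np.float64(172.79056952792217))
1.45 (np.float64(243.2212342462946), np.float64(175.98731883651703))
1.5 (np.float64(243.4373653385341), np.float64(177.58108200040706))
```

View pics/s2c.png

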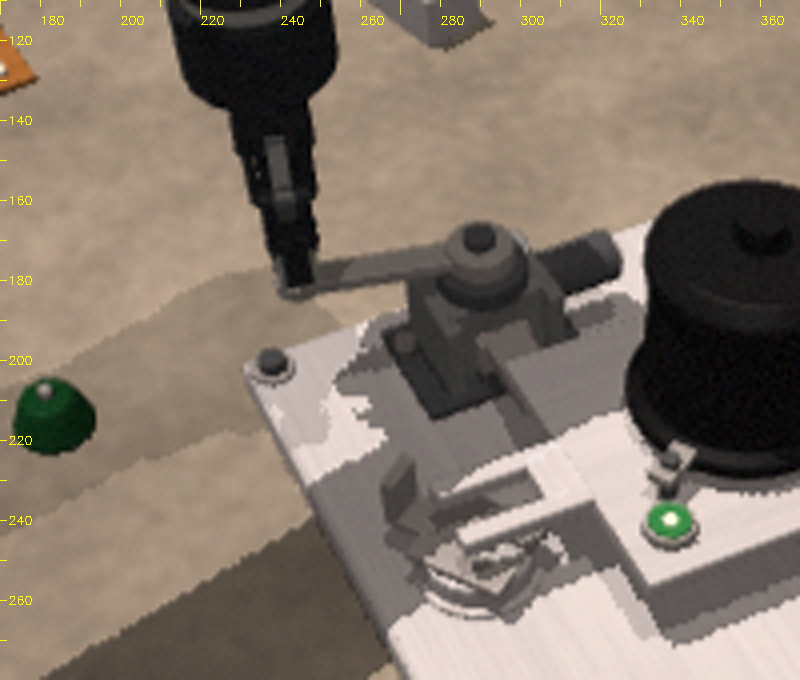

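Crank seems to be parked at its far stop. I'll open a little and lift straight off.

Request:
arm_command([
  [0, 2, 0, 0, 0, 0, 0.0],
  [0, 0, 0, 0, 0, 0, -0.2],
  [0, 0, -5, 0.1, 0.1, 0, -0.2],
  [0, 0, -20, 0, 0.1, 0, -0.2],
  [0, 0, -35, 0, 0.1, 0, -0.2],
  [0, 0, -35, 0, 0, 0, -0.2],
  [0, 0, -10, 0, 0, 0, -0.2],
])

```text
t: 6.63
position: [485.6, 138.6, 399.5]
ee_rot: [0.082, 0.997, -0.002, -0.001]
wrist_force: [1.0, -0.2, 0.8]
gripper_width: 51.5
```

Run:
```python
from h import *
cv2.imwrite('pics/s3.png',grab_frame('side')[:,:,::-1]); crop('pics/s3.png',170,110,200,170,4,'pics/s3c.png')
plan((447,-324,380),0.08,13,-0.3)
print(sense()['qpos'].round(2))
```

```text
pos [485.9 138.6 399.8] psi 2.978 tilt [-7.0e-04  2.8e-03  1.0e+00] w 51.1
[[-2.8,-35.6,1.5,0,0,12.77,-0.3],[-10.6,-34.1,1.5,0,0,12.77,-0.3],[-17.9,-30.9,1.5,0,0,12.77,-0.3],[-24.3,-26.2,1.5,0,0,12.77,-0.3],[-29.5,-20.1,1.5,0,0,12.77,-0.3],[-33.2,-13.1,1.5,0,0,12.77,-0.3],[-35.3,-5.5,1.5,0,0,12.77,-0.3],[-35.6,2.5,1.5,0,0,12.77,-0.3],[-34.2,10.3,1.5,0,0,12.77,-0.3],[-31.1,17.6,1.5,0,0,12.77,-0.3],[-26.4,24.0,1.5,0,0,12.77,-0.3],[-20.4,29.3,1.5,0,0,12.77,-0.3],[-13.5,33.1,1.5,0,0,12.77,-0.3]]
[ 0.28  0.09 -0.09  1.39 -0.    0.44]
```

View pics/s3c.png

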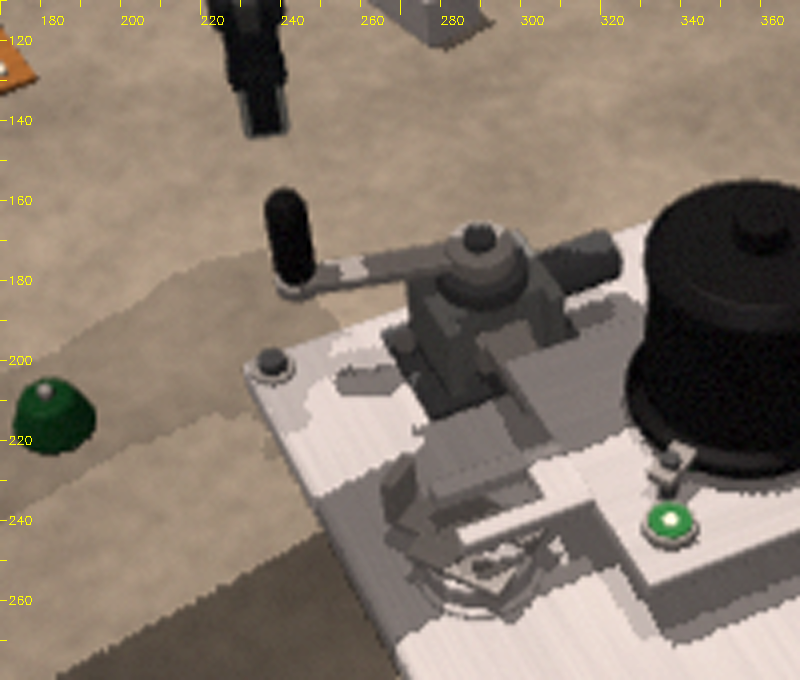

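Run:
```python
from h import *
plan((447,-324,340),3.22,13,-0.3)
th=2.985
for n in('side','scene'): print(proj(n,(AX[0]+100*np.cos(th),AX[1]+100*np.sin(th),159)))
```

```text
pos [485.9 138.6 399.8] psi 2.978 tilt [-7.0e-04  2.8e-03  1.0e+00] w 51.1
[[-2.8,-35.6,4.6,0,0,-1.07,-0.3],[-2.2,-35.6,4.6,0,0,-1.07,-0.3],[-1.5,-35.7,4.6,0,0,-1.07,-0.3],[-0.8,-35.7,4.6,0,0,-1.07,-0.3],[-0.2,-35.7,4.6,0,0,-1.07,-0.3],[0.5,-35.7,4.6,0,0,-1.07,-0.3],[1.1,-35.7,4.6,0,0,-1.07,-0.3],[1.8,-35.7,4.6,0,0,-1.07,-0.3],[2.5,-35.6,4.6,0,0,-1.07,-0.3],[3.1,-35.6,4.6,0,0,-1.07,-0.3],[3.8,-35.5,4.6,0,0,-1.07,-0.3],[4.5,-35.4,4.6,0,0,-1.07,-0.3],[5.1,-35.3,4.6,0,0,-1.07,-0.3]]
(np.float64(240.13230308714597), np.float64(158.43553638466852))
(np.float64(422.46282943330175), np.float64(213.05305310413135))
```

Request:
arm_command([
  [-2.8, -37, 0, 0, 0, -1.1, -0.3],
  [-2.2, -37, 0, 0, 0, -1.1, -0.3],
  [-1.5, -37, 3, 0, 0, -1.1, -0.3],
  [-0.8, -37, 6, 0, 0, -1.1, -0.3],
  [0, -37, 6, 0, 0, -1.1, -0.3],
  [0.5, -37, 6, 0, 0, -1.1, -0.3],
  [1.1, -37, 6, 0, 0, -1.1, -0.3],
  [1.8, -37, 6, 0, 0, -1.1, -0.3],
  [2.5, -36, 6, 0, 0, -1.1, -0.3],
  [3.1, -36, 6, 0, 0, -1.1, -0.3],
])

```text
t: 7.52
position: [457.6, -238.1, 355.5]
ee_rot: [-0.025, 1.0, -0.002, 0.003]
wrist_force: [0.3, -0.1, 0.1]
gripper_width: 55.5
```

Run:
```python
from h import *
plan((447,-324,320),3.22,4,-0.3)
```

```text
pos [ 457.6 -238.1  355.5] psi -3.092 tilt [0.0049 0.004  1.    ] w 55.5
[[3.7,-21.3,8.9,0,0,-0.41,-0.3],[3.9,-21.3,8.9,0,0,-0.41,-0.3],[4.0,-21.3,8.9,0,0,-0.41,-0.3],[4.2,-21.2,8.9,0,0,-0.41,-0.3]]
```

Request:
arm_command([
  [3.7, -22, 9, 0, 0.1, -0.4, -0.3],
  [3.9, -22, 9, 0, 0.1, -0.4, -0.3],
  [4, -21, 9, 0, 0, -0.4, -0.3],
  [0.5, -13, 9, 0, 0, -0.4, -0.3],
  [0, 0, 0, 0, 0, 0, -0.3],
])

```text
t: 7.93
position: [446.5, -327.9, 314.4]
ee_rot: [-0.034, 0.999, -0.002, -0.002]
wrist_force: [-0.7, 1.0, -0.3]
gripper_width: 55.6
```

Run:
```python
from h import *
plan((447,-324,190),3.22,4,-0.3)
print(proj('wrist',(447.5,-324,34)),proj('wrist',(521.5,-320,6)))
cv2.imwrite('pics/w2.png',grab_frame('wrist')[:,:,::-1])
crop('pics/w2.png',230,190,190,200,3,'pics/w2c.png')
```

```text
pos [ 446.5 -327.9  314.4] psi -3.073 tilt [-0.0038  0.0047  1.    ] w 55.6
[[-0.2,1.0,31.1,0,0,-0.14,-0.3],[-0.2,1.0,31.1,0,0,-0.14,-0.3],[-0.2,1.0,31.1,0,0,-0.14,-0.3],[-0.2,1.0,31.1,0,0,-0.14,-0.3]]
(np.float64(332.0914787792508), np.float64(237.94584760497722)) (np.float64(329.7816813944021), np.float64(317.2892285609362))
```

View pics/w2.png

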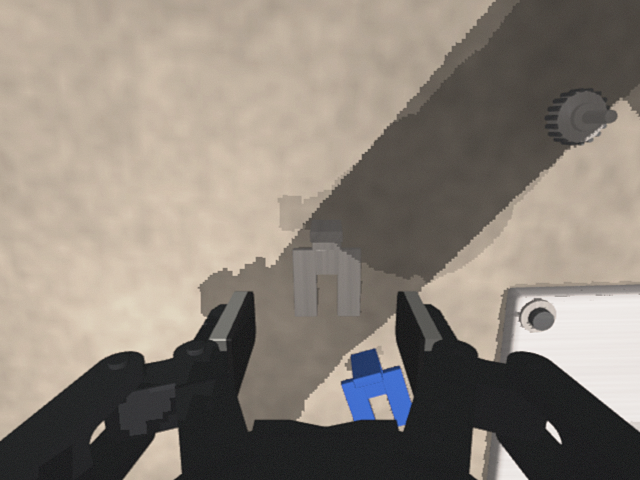

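View pics/w2c.png

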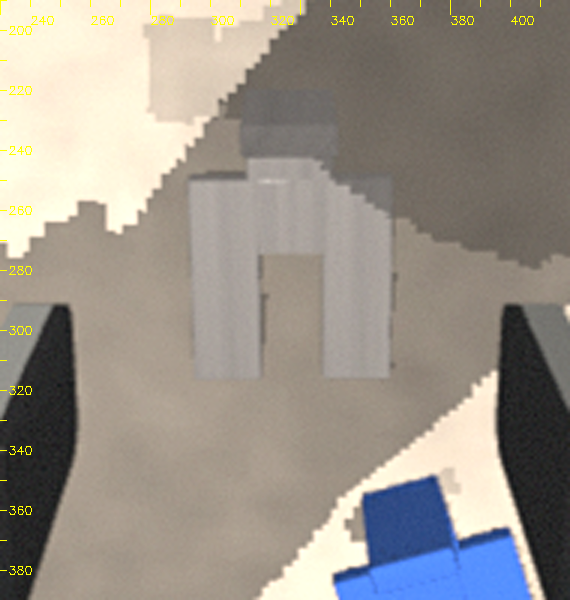

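Run:
```python
from h import *
np.set_printoptions(precision=1,suppress=True)
print('tab',atz('wrist',326,225.5,34),atz('wrist',310,225.5,34),atz('wrist',342,225.5,34))
A=atz('wrist',294.8,316,6);B=atz('wrist',360,315.7,6);print('prong ends',A,B,(A+B)/2)
C=atz('wrist',293,249,6);print(C, 'yaws',np.arctan2((A-C)[1],(A-C)[0]), np.arctan2((B-A)[1],(B-A)[0])-np.pi/2)
D=atz('wrist',316.5,274.5,6);E=atz('wrist',338,274.5,6);print(D,E)
```

```text
tab [ 439.4 -327.7   34. ] [ 440.2 -338.4   34. ] [ 438.7 -317.    34. ]
prong ends [ 522.8 -346.8    6. ] [ 518.9 -295.1    6. ] [ 520.8 -321.     6. ]
[ 466.8 -350.8    6. ] yaws 0.07126320021162756 0.07610326025571434
[ 486.2 -331.8    6. ] [ 485.  -315.3    6. ]
```

Request:
arm_command([
  [0, 1, 32, -0.2, -0.1, 0, -0.3],
  [0, 0, 32, 0, -0.1, 0, -0.3],
  [0, 0, 32, 0, 0, 0, -0.3],
  [0, 0, 20, 0, 0, 0, -0.3],
  [0, 0, 0, 0, 0, 0, -0.3],
])

```text
t: 8.4
position: [447.6, -324.1, 199.3]
ee_rot: [-0.034, 0.999, -0.002, 0.003]
wrist_force: [-0.2, -0.4, -0.7]
gripper_width: 55.6
```

Run:
```python
from h import *
plan((447,-327,184),3.2156,2,-0.3)
cv2.imwrite('pics/w3.png',grab_frame('wrist')[:,:,::-1])
```

```text
pos [ 447.6 -324.1  199.3] psi -3.073 tilt [0.0053 0.0045 1.    ] w 55.6
[[0.4,-1.4,7.6,0,0,-0.16,-0.3],[0.4,-1.4,7.6,0,0,-0.16,-0.3]]
```

View pics/w3.png

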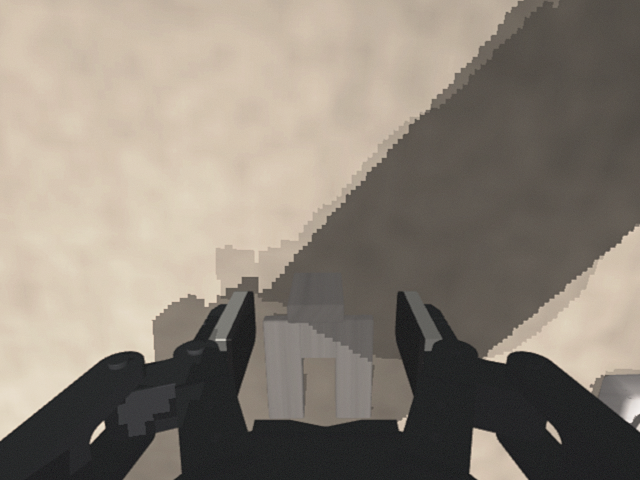

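The tab (315,300) lies between the fingers, about 3 mm off centre. I'll correct that, go down and close.

Request:
arm_command([
  [0.4, -1.5, 8, -0.1, 0.2, -0.1, -0.3],
  [0.4, -1.5, 7.5, -0.1, 0.1, -0.1, -0.3],
  [0, 0, 0, 0, 0, 0, 0.2],
  [0, 0, 0, 0, 0, 0, 0.6],
  [0, 0, 0, 0, 0, 0, 0.8],
  [0, 0, 0, 0, 0, 0, 1],
  [0, 0, 0, 0, 0, 0, 1],
])

```text
t: 9.03
position: [450.3, -327.9, 192.1]
ee_rot: [-0.037, 0.999, -0.004, 0.004]
wrist_force: [0.3, 0.7, -0.8]
gripper_width: 20.0
```

Run:
```python
from h import *
plan((447,-327,184),3.2156,2,1)
print(sense()['wrist_force'])
cv2.imwrite('pics/w4.png',grab_frame('wrist')[:,:,::-1])
```

```text
pos [ 450.3 -327.9  192.1] psi -3.068 tilt [0.0082 0.008  0.9999] w 20.0
[[1.6,0.6,4.0,0,0,0.0,1],[1.6,0.6,4.0,0,0,0.0,1]]
[ 0.28799179  0.73921517 -0.8147957 ]
```

View pics/w4.png

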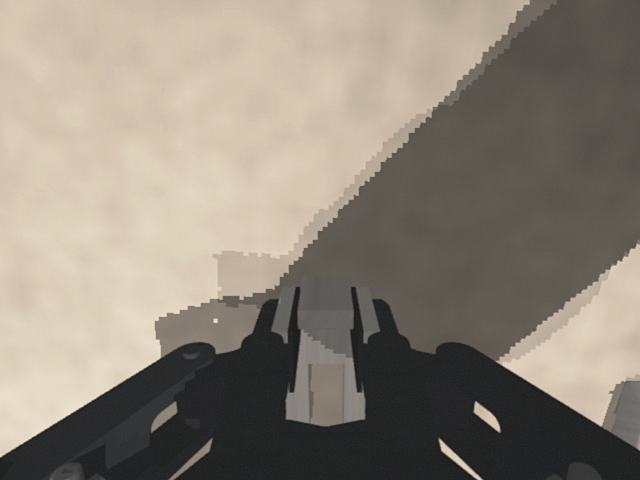

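Request:
arm_command([
  [0, 0, -8, 0, 0, 0, 1],
  [0, 0, -8, 0, 0, 0, 1],
  [0, 0, -8, 0, 0, 0, 1],
  [0, 0, -8, 0, 0, 0, 1],
  [0, 0, 0, 0, 0, 0, 1],
])

```text
t: 9.5
position: [449.9, -327.7, 228.1]
ee_rot: [-0.037, 0.999, -0.004, 0.004]
wrist_force: [-0.5, -0.2, -0.5]
gripper_width: 20.0
```

Run:
```python
from h import *
plan((447,-327,184),3.2156,2,1)
print(sense()['wrist_force'])
cv2.imwrite('pics/s5.png',grab_frame('side')[:,:,::-1]); crop('pics/s5.png',250,310,180,130,4,'pics/s5c.png')
cv2.imwrite('pics/w5.png',grab_frame('wrist')[:,:,::-1])
```

```text
pos [ 449.9 -327.7  228.1] psi -3.068 tilt [0.0086 0.0083 0.9999] w 20.0
[[1.4,0.5,22.0,0,0,-0.01,1],[1.4,0.5,22.0,0,0,-0.01,1]]
[-0.5194951  -0.15341972 -0.54621762]
```

View pics/s5c.png

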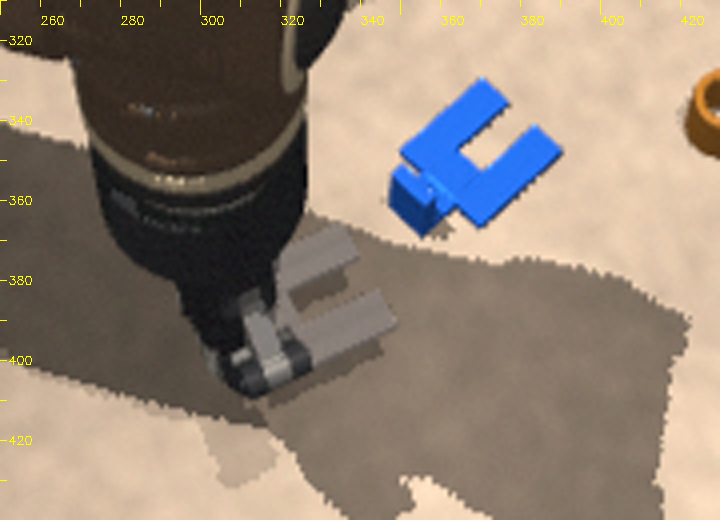

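View pics/w5.png

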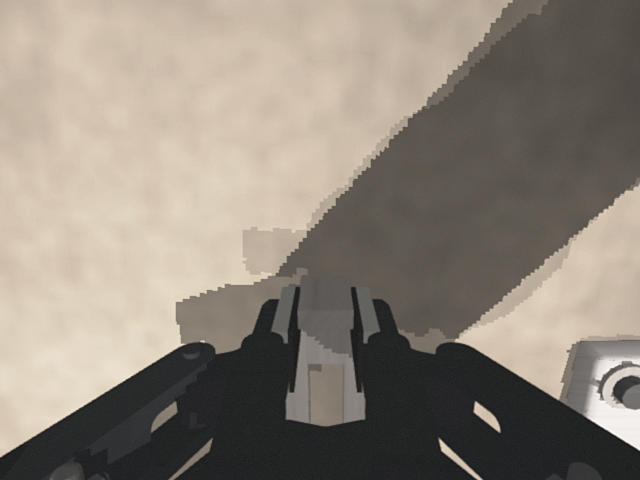

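Run:
```python
from h import *
plan((429,-78,290),3.648,9,1)
```

```text
pos [ 449.7 -327.5  226.6] psi -3.068 tilt [0.0076 0.0074 0.9999] w 20.0
[[0.2,27.8,-7.0,0,0,-2.75,1],[-1.1,27.8,-7.0,0,0,-2.75,1],[-2.4,27.7,-7.0,0,0,-2.75,1],[-3.8,27.6,-7.0,0,0,-2.75,1],[-5.1,27.4,-7.0,0,0,-2.75,1],[-6.4,27.1,-7.0,0,0,-2.75,1],[-7.7,26.7,-7.0,0,0,-2.75,1],[-9.0,26.3,-7.0,0,0,-2.75,1],[-10.2,25.9,-7.0,0,0,-2.75,1]]
```

Request:
arm_command([
  [0, 15, -15, 0, 0, -1.5, 1],
  [0, 28, -15, 0, 0, -2.7, 1],
  [-1.5, 28, -10, 0, 0, -2.7, 1],
  [-3, 28, -8, 0, 0, -2.7, 1],
  [-4.5, 28, -8, 0, 0, -2.7, 1],
  [-6, 27, -7, 0, 0, -2.7, 1],
  [-7, 27, 0, 0, 0, -2.7, 1],
  [-8.5, 26, 0, 0, 0, -2.7, 1],
  [-10, 26, 0, 0, 0, -2.7, 1],
  [-4, 10, 0, 0, 0, -1, 1],
])

```text
t: 10.43
position: [425.3, -71.5, 287.0]
ee_rot: [-0.251, 0.968, -0.003, 0.002]
wrist_force: [-0.1, -0.6, -1.1]
gripper_width: 20.2
```

Run:
```python
from h import *
plan((429,-78,243),3.648,6,1)
```

```text
pos [425.3 -71.5 287. ] psi -2.634 tilt [0.0024 0.0066 1.    ] w 20.2
[[-0.0,-1.2,7.3,0,0,0.01,1],[-0.0,-1.2,7.3,0,0,0.01,1],[-0.0,-1.2,7.3,0,0,0.01,1],[-0.0,-1.2,7.3,0,0,0.01,1],[-0.0,-1.2,7.3,0,0,0.01,1],[-0.0,-1.2,7.3,0,0,0.01,1]]
```

Request:
arm_command([
  [0, -2, 9, 0, -0.2, 0, 1],
  [0, -2, 9, 0, -0.1, 0, 1],
  [0, -1.5, 9, 0, 0, 0, 1],
  [0, -1, 9, 0, 0, 0, 1],
  [0, 0, 5, 0, 0, 0, 1],
  [0, 0, 0, 0, 0, 0, 1],
])

```text
t: 10.93
position: [428.2, -77.3, 240.3]
ee_rot: [-0.251, 0.968, -0.002, 0.004]
wrist_force: [0.8, 0.6, -0.4]
gripper_width: 20.0
```

Run:
```python
from h import *
plan((429,-78,243),3.648,6,1)
s=sense()
cv2.imwrite('pics/w6.png',grab_frame('wrist')[:,:,::-1])
cv2.imwrite('pics/s6.png',grab_frame('side')[:,:,::-1]); crop('pics/s6.png',190,170,190,140,4,'pics/s6c.png')
cv2.imwrite('pics/e6.png',grab_frame('scene')[:,:,::-1]); crop('pics/e6.png',280,170,140,100,5,'pics/e6c.png')
def shim(x,y,z):
    p=s['position']; a=psi()-np.pi; c,k=np.cos(a),np.sin(a)
    X,Y=x+42.8,y+1.6
    return (p[0]+c*X-k*Y,p[1]+k*X+c*Y,p[2]-192.1+z)
for q in [(28,26,6),(28,-26,6),(28,8,6),(28,-8,6),(-28,-26,6),(-8,-8,6)]: print(q,np.round(shim(*q),1),'side',np.round(proj('side',shim(*q)),1),'scene',np.round(proj('scene',shim(*q)),1))
```

```text
pos [428.2 -77.3 240.3] psi -2.633 tilt [0.006  0.0055 1.    ] w 20.0
[[-0.1,-0.2,-0.5,0,0,0.02,1],[-0.1,-0.2,-0.5,0,0,0.02,1],[-0.1,-0.2,-0.5,0,0,0.02,1],[-0.1,-0.2,-0.5,0,0,0.02,1],[-0.1,-0.2,-0.5,0,0,0.02,1],[-0.1,-0.2,-0.5,0,0,0.02,1]]
(28, 26, 6) [476.5 -18.7  54.2] side [263.2 249.7] scene [354.7 221. ]
(28, -26, 6) [501.9 -64.1  54.2] side [282.2 262.8] scene [334.5 224. ]
(28, 8, 6) [485.3 -34.5  54.2] side [269.7 254.1] scene [347.7 222. ]
(28, -8, 6) [493.1 -48.4  54.2] side [275.5 258.2] scene [341.5 223. ]
(-28, -26, 6) [453.  -91.4  54.2] side [262.6 280.9] scene [330.3 207.5]
(-8, -8, 6) [461.7 -66.   54.2] side [263.  269.6] scene [338.7 212.3]
```

View pics/s6c.png

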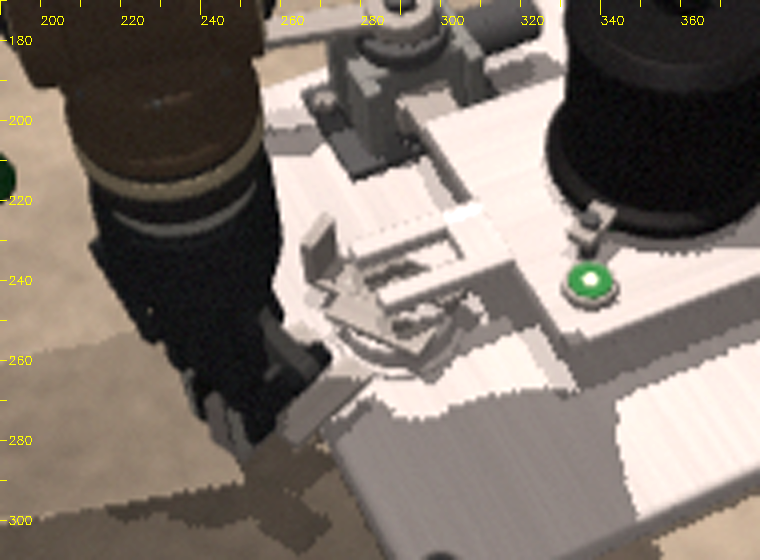

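View pics/e6c.png

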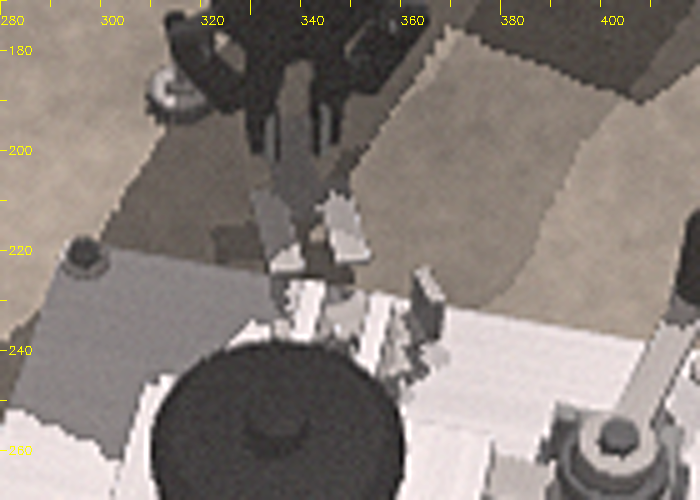

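View pics/w6.png

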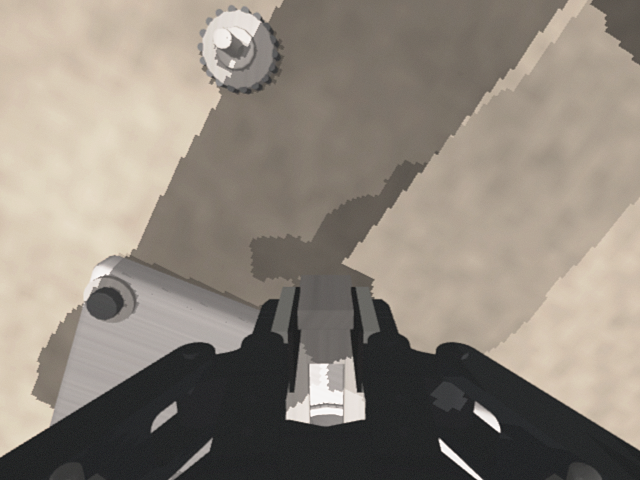

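The prong corners (side 282,263; scene 334,224 and 354,222) match my model within about 1 px, so the shim is well placed in the hand. I'll raise it a little and start sliding in.

Run:
```python
from h import *
plan((494.5,-41.7,243.5),3.648,10,1)
```

```text
pos [428.7 -77.1 242. ] psi -2.633 tilt [0.0078 0.0068 0.9999] w 19.8
[[-7.5,-0.1,-0.2,0,0,0.02,1],[-7.5,-0.1,-0.2,0,0,0.02,1],[-7.5,-0.1,-0.2,0,0,0.02,1],[-7.5,-0.1,-0.2,0,0,0.02,1],[-7.5,-0.1,-0.2,0,0,0.02,1],[-7.5,-0.1,-0.2,0,0,0.02,1],[-7.5,-0.1,-0.2,0,0,0.02,1],[-7.5,-0.1,-0.2,0,0,0.02,1],[-7.5,-0.1,-0.2,0,0,0.02,1],[-7.5,-0.1,-0.2,0,0,0.02,1]]
```

Request:
arm_command([
  [-5, 0, -1, 0, 0, 0, 1],
  [-7, 0, -0.5, 0, 0, 0, 1],
  [-7, 0, 0, 0, 0, 0, 1],
  [-5, 0, 0, 0, 0, 0, 1],
])

```text
t: 11.42
position: [451.7, -65.4, 245.5]
ee_rot: [-0.251, 0.968, -0.003, 0.006]
wrist_force: [0.5, 0.3, -0.8]
gripper_width: 19.8
```

Run:
```python
from h import *
plan((494.5,-41.7,243.5),3.648,8,1)
print(sense()['wrist_force'])
```

```text
pos [451.7 -65.4 245.5] psi -2.635 tilt [0.0103 0.0086 0.9999] w 19.8
[[-6.1,-0.0,0.2,0,0,0.0,1],[-6.1,-0.0,0.2,0,0,0.0,1],[-6.1,-0.0,0.2,0,0,0.0,1],[-6.1,-0.0,0.2,0,0,0.0,1],[-6.1,-0.0,0.2,0,0,0.0,1],[-6.1,-0.0,0.2,0,0,0.0,1],[-6.1,-0.0,0.2,0,0,0.0,1],[-6.1,-0.0,0.2,0,0,0.0,1]]
[ 0.47946576  0.32526774 -0.75235624]
```

Request:
arm_command([
  [-6, 0, 0.7, 0, 0.1, 0, 1],
  [-6, 0, 0.6, 0, 0, 0, 1],
  [-6, 0, 0.3, 0, 0, 0, 1],
  [-6, 0, 0.2, 0, 0, 0, 1],
])

```text
t: 11.75
position: [475.8, -51.8, 244.3]
ee_rot: [-0.251, 0.968, -0.003, 0.006]
wrist_force: [0.4, -0.6, -0.6]
gripper_width: 19.8
```

Run:
```python
from h import *
plan((494.5,-41.7,243.5),3.648,4,1)
print(sense()['wrist_force'])
cv2.imwrite('pics/s7.png',grab_frame('side')[:,:,::-1]); crop('pics/s7.png',220,190,120,100,6,'pics/s7c.png')
```

```text
pos [475.8 -51.8 244.3] psi -2.633 tilt [0.0095 0.0093 0.9999] w 19.8
[[-5.3,-0.1,0.2,0,0,0.03,1],[-5.3,-0.1,0.2,0,0,0.03,1],[-5.3,-0.1,0.2,0,0,0.03,1],[-5.3,-0.1,0.2,0,0,0.03,1]]
[ 0.44094082 -0.6153951  -0.61331638]
```

View pics/s7c.png

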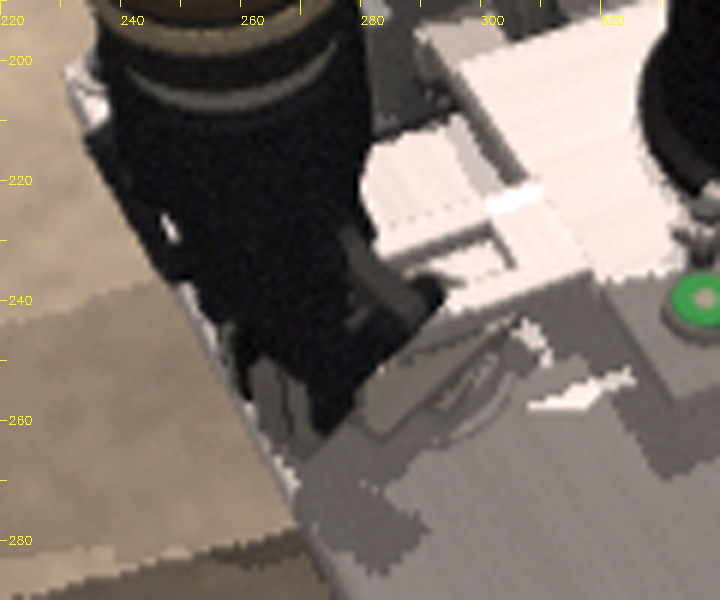

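The shim has gone under the ear with no force showing. I'll slide on.

Request:
arm_command([
  [-6, 0, 0.3, 0, 0, 0, 1],
  [-6, 0, 0.3, 0, 0, 0, 1],
  [-5, 0, 0.2, 0, 0, 0, 1],
  [-4, 0, 0.2, 0, 0, 0, 1],
])

```text
t: 12.13
position: [496.2, -40.3, 243.1]
ee_rot: [-0.252, 0.968, -0.004, 0.005]
wrist_force: [-14.1, -7.6, 8.1]
gripper_width: 20.1
```

Run:
```python
from h import *
plan((494.5,-41.7,241),3.648,2,1)
print(sense()['wrist_force'])
```

```text
pos [496.2 -40.3 243.1] psi -2.633 tilt [0.0078 0.0095 0.9999] w 20.1
[[1.1,-0.2,1.0,0,0,0.06,1],[1.1,-0.2,1.0,0,0,0.06,1]]
[-14.10493581  -7.58748896   8.12149554]
```

Contact with the stud came about 2.2 mm past nominal, which fits the slot's 2.5 mm end play. I'll back off 2 mm and lower.

Request:
arm_command([
  [2.3, 0, 0, 0, 0, 0, 1],
  [0.5, 0, 1, 0, 0, 0, 1],
  [0, 0, 1, 0, 0, 0, 1],
])

```text
t: 12.38
position: [494.3, -41.3, 240.8]
ee_rot: [-0.252, 0.968, -0.004, 0.005]
wrist_force: [-0.1, 0.2, -0.1]
gripper_width: 20.0
```

Run:
```python
from h import *
plan((494.3,-41.7,240),3.648,2,1)
print(sense()['wrist_force'])
```

```text
pos [494.3 -41.3 240.8] psi -2.632 tilt [0.0073 0.0092 0.9999] w 20.0
[[0.1,-0.2,0.4,0,0,0.08,1],[0.1,-0.2,0.4,0,0,0.08,1]]
[-0.12457191  0.22549258 -0.06080927]
```

Request:
arm_command([
  [0, 0, 0.8, 0, 0, 0, 1],
  [0, 0, 0.8, 0, 0, 0, 1],
  [0, 0, 0.8, 0, 0, 0, 1],
])

```text
t: 12.63
position: [494.2, -41.5, 238.5]
ee_rot: [-0.252, 0.968, -0.004, 0.005]
wrist_force: [-3.5, -0.3, 8.6]
gripper_width: 20.2
```

Run:
```python
from h import *
plan((494.3,-41.7,240),3.648,2,1)
print(sense()['wrist_force'])
cv2.imwrite('pics/s8.png',grab_frame('side')[:,:,::-1]); crop('pics/s8.png',220,190,120,100,6,'pics/s8c.png')
```

```text
pos [494.2 -41.5 238.5] psi -2.633 tilt [0.008  0.0094 0.9999] w 20.2
[[0.0,-0.1,-0.8,0,0,0.06,1],[-0.0,-0.1,-0.8,0,0,0.06,1]]
[-3.48272109 -0.25286152  8.59542432]
```

View pics/s8c.png

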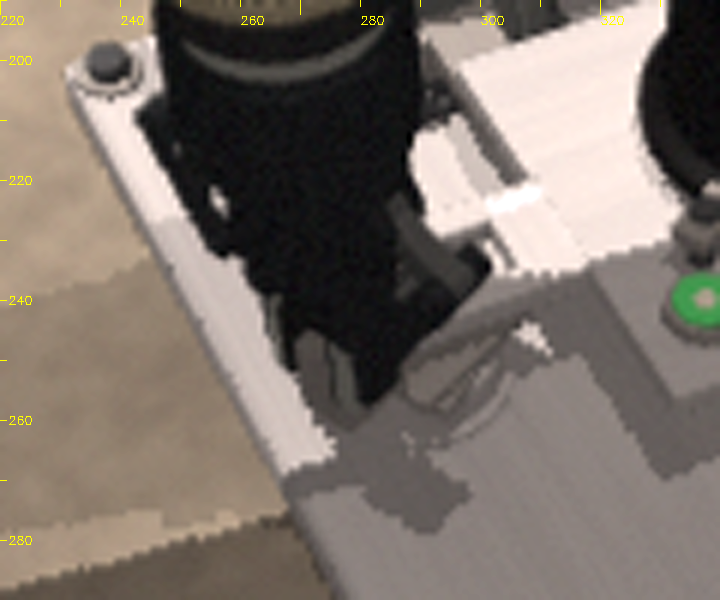

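Seated with 8.6 N of contact at the expected height. I'll release and back up.

Request:
arm_command([
  [0, 0, -0.5, 0, 0, 0, 0.7],
  [0, 0, 0, 0, 0, 0, 0.4],
  [0, 0, 0, 0, 0, 0, 0.2],
  [0, 0, 0, 0, 0, 0, 0.1],
  [0, 0, 0, 0, 0, 0, 0.1],
])

```text
t: 13.1
position: [494.5, -41.7, 239.5]
ee_rot: [-0.251, 0.968, -0.004, 0.006]
wrist_force: [0.4, -0.0, 0.4]
gripper_width: 38.4
```

Request:
arm_command([
  [0, 0, -5, 0, 0, 0, 0.1],
  [0, 0, -15, 0, 0, 0, 0.1],
  [0, 0, -35, 0, 0, 0, 0.1],
  [0, 0, -40, 0, 0, 0, 0.1],
  [10, 0, -40, 0, 0, 0, 0],
  [30, 0, -25, 0, 0, 0, -0.3],
  [30, 0, 0, 0, 0, 0, -0.3],
])

```text
t: 13.68
position: [431.8, -74.2, 404.5]
ee_rot: [-0.254, 0.967, -0.003, 0.003]
wrist_force: [-0.1, -0.2, -0.3]
gripper_width: 55.3
```

Run:
```python
from h import *
plan((494.3,-41.7,240),3.648,2,1)
cv2.imwrite('pics/s9.png',grab_frame('side')[:,:,::-1]); crop('pics/s9.png',220,180,120,100,6,'pics/s9c.png')
cv2.imwrite('pics/e9.png',grab_frame('scene')[:,:,::-1]); crop('pics/e9.png',310,180,140,110,5,'pics/e9c.png')
cv2.imwrite('pics/w9.png',grab_frame('wrist')[:,:,::-1])
```

```text
pos [431.8 -74.2 404.5] psi -2.629 tilt [0.0048 0.0067 1.    ] w 55.3
[[-35.2,-1.1,82.2,0,0,0.19,1],[-35.2,-1.0,82.2,0,0,0.19,1]]
```

View pics/s9c.png

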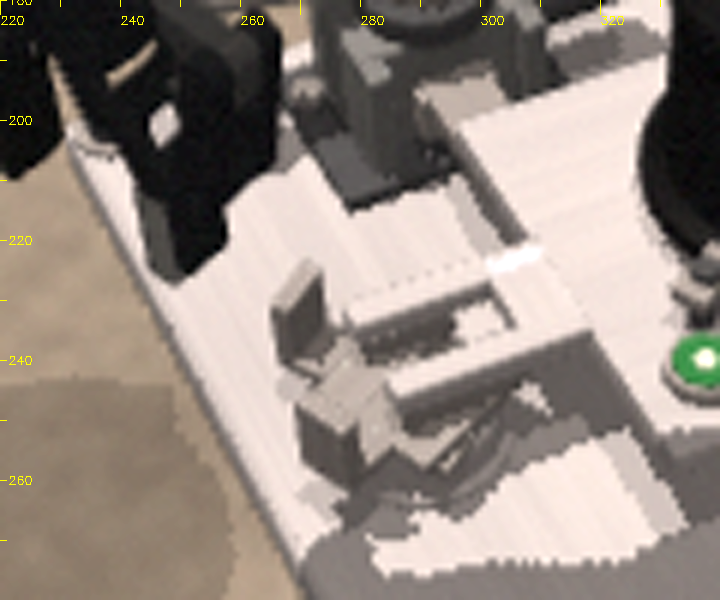

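View pics/e9c.png

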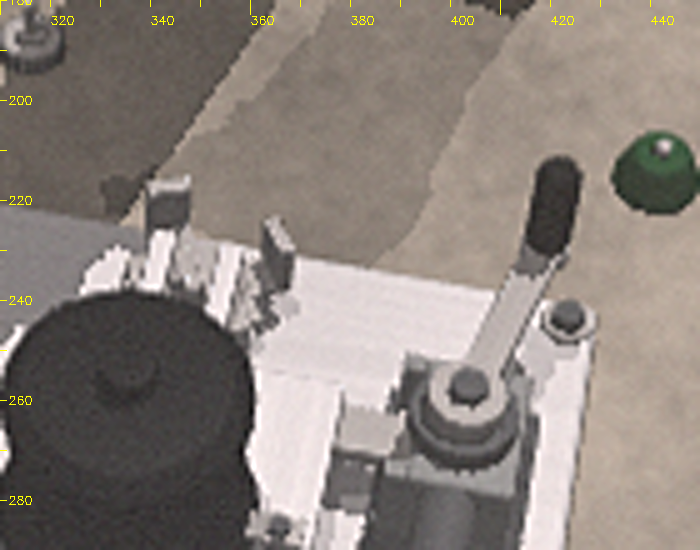

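View pics/w9.png

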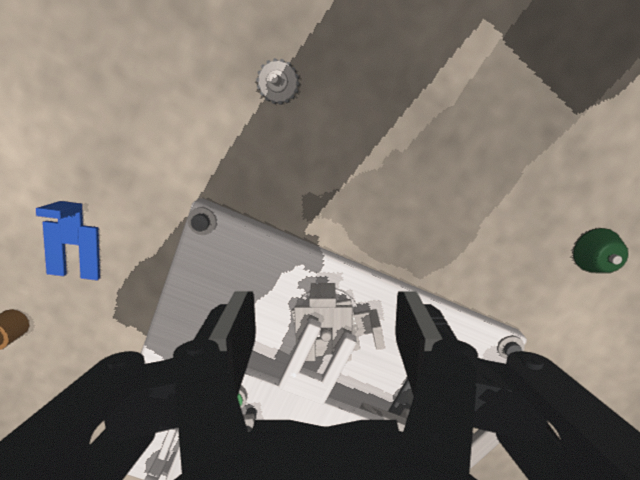

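Run:
```python
from h import *
np.set_printoptions(precision=1,suppress=True)
c,k=np.cos(.506),np.sin(.506)
E=np.array([531.2-46*c,-19.6-46*k,82]); print('expected tab',E,proj('side',E),proj('scene',E),proj('wrist',E))
x,_=tri(('scene',343.8,217),('side',277.5,245)); print(x,_)
for q in(x,atz('side',277.5,245,82),atz('scene',343.8,217,82)):
  d=q[:2]-[531.2,-19.6]; print(q,np.linalg.norm(d),np.arctan2(-d[1],-d[0]))
crop('pics/w9.png',270,260,130,120,6,'pics/w9c.png')
```

```text
expected tab [491.  -41.9  82. ] (np.float64(272.39315743985304), np.float64(247.46119076329265)) (np.float64(344.5313352391024), np.float64(215.8863260796279)) (np.float64(324.5741535151625), np.float64(301.66203201043635))
[500.4 -42.2  87. ] [np.float64(1.4593154749589061), np.float64(1.4593154749588406)]
[500.4 -42.2  87. ] 38.209080702964535 0.634199941803133
[502.2 -39.7  82. ] 35.298071815490914 0.6060076061876045
[495.  -42.5  82. ] 42.87302138773041 0.5648174595133155
```

View pics/w9c.png

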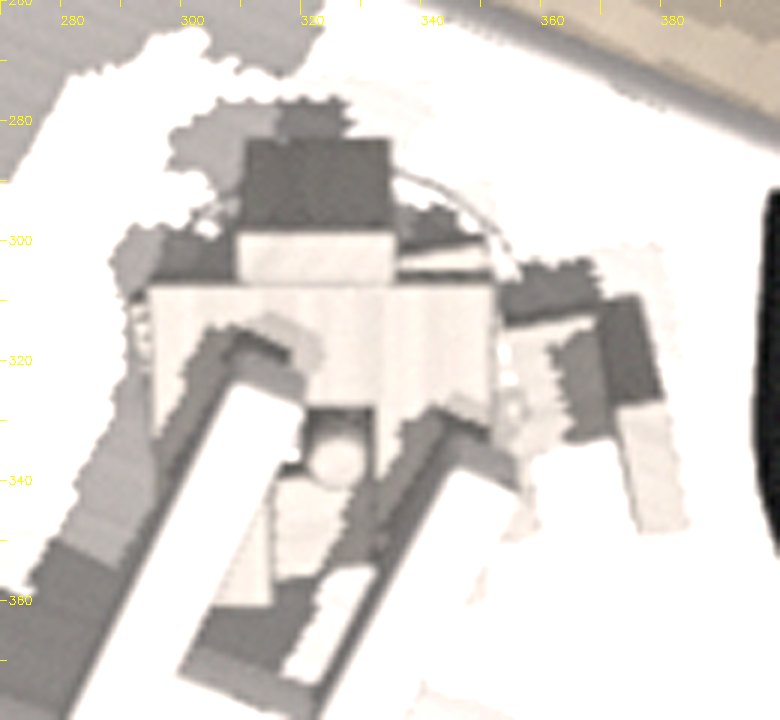

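The wrist view shows the new shim's slot around the stud (stud top 326,336; slot end row ~328). Its tab is at (323,303) against (325,302) expected, a quarter turn from the old tab (378,340). The shim is seated, so back to the crank.

Run:
```python
from h import *
plan((487.7,144.4,350),2.985,8,-0.2)
```

```text
pos [430.4 -74.7 400.7] psi -2.632 tilt [0.0014 0.0039 1.    ] w 55.5
[[-19.6,20.4,6.3,0,0,4.77,-0.2],[-17.8,22.0,6.3,0,0,4.77,-0.2],[-16.0,23.4,6.3,0,0,4.77,-0.2],[-14.0,24.6,6.3,0,0,4.77,-0.2],[-11.9,25.7,6.3,0,0,4.77,-0.2],[-9.7,26.6,6.3,0,0,4.77,-0.2],[-7.4,27.3,6.3,0,0,4.77,-0.2],[-5.1,27.8,6.3,0,0,4.77,-0.2]]
```

Request:
arm_command([
  [-19.6, 20.4, 0, 0, 0, 4.8, -0.2],
  [-17.8, 22, 0, 0, 0, 4.8, -0.2],
  [-16, 23.4, 0, 0, 0, 4.8, -0.2],
  [-14, 24.6, 0, 0, 0, 4.8, -0.2],
  [-12, 25.7, 5, 0, 0, 4.8, -0.2],
  [-9.7, 26.6, 10, 0, 0, 4.8, -0.2],
  [-7.4, 27.3, 15, 0, 0, 4.8, -0.2],
  [-5, 22, 15, 0, 0, 4.8, -0.2],
  [0, 0, 0, 0, 0, 0, -0.2],
])

```text
t: 14.58
position: [496.4, 149.3, 350.1]
ee_rot: [0.099, 0.995, -0.001, 0.002]
wrist_force: [0.2, -0.8, -0.9]
gripper_width: 51.0
```

Run:
```python
from h import *
plan((487.7,144.4,288),2.985,5,-0.2)
print(proj('wrist',(487.7,144.4,159)))
cv2.imwrite('pics/w10.png',grab_frame('wrist')[:,:,::-1])
```

```text
pos [496.4 149.3 350.1] psi 2.943 tilt [0.0034 0.0016 1.    ] w 51.0
[[1.5,-1.3,12.4,0,0,-0.49,-0.2],[1.5,-1.3,12.4,0,0,-0.49,-0.2],[1.5,-1.3,12.4,0,0,-0.49,-0.2],[1.6,-1.3,12.4,0,0,-0.49,-0.2],[1.6,-1.3,12.4,0,0,-0.49,-0.2]]
(np.float64(310.6726039866394), np.float64(273.44875520654284))
```

View pics/w10.png

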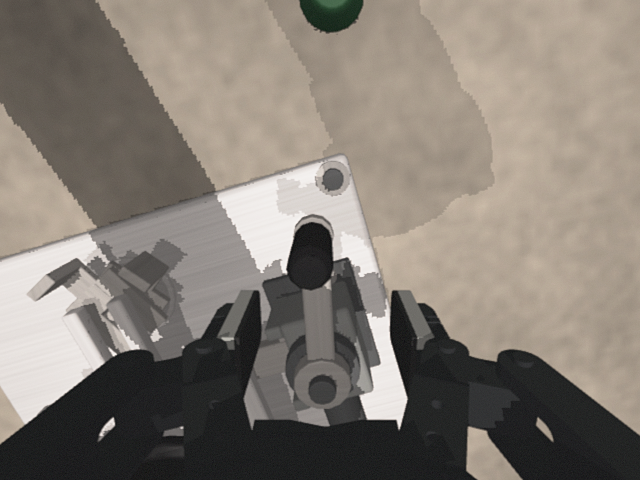

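Request:
arm_command([
  [4, -4, 5, 0, 0.1, -1, -0.2],
  [3, -2.5, 10, 0, 0.1, -1, -0.2],
  [1, 0, 15, 0, 0, -0.5, -0.2],
  [0, 0, 15, 0, 0, 0, -0.2],
  [0, 0, 14, 0, 0, 0, -0.2],
  [0, 0, 0, 0, 0, 0, -0.1],
])

```text
t: 15.13
position: [484.8, 139.2, 288.9]
ee_rot: [0.071, 0.997, -0.002, -0.0]
wrist_force: [-0.1, -0.2, -0.7]
gripper_width: 47.2
```

Run:
```python
from h import *
arc(1.5,1.5,1,0.2,z=288)
```

```text
pos [484.8 139.2 288.9] tcp crank angle 1.555 r 102.2 psi-crank 1.514 tilt [-2.0e-04  3.3e-03  1.0e+00] F [-0.1 -0.2 -0.7] w 47.2
[[-2.1,5.6,np.float64(0.9),0,0,0.8,0.2]]
```

Request:
arm_command([
  [-1.5, 3, 0, 0, 0, 0.5, 0],
  [-0.5, 2.5, 0, 0, 0, 0, 0.2],
  [0, 0, 0, 0, 0, 0, 0.3],
  [0, 0, 0, 0, 0, 0, 0.38],
  [0, 0, 0, 0, 0, 0, 0.38],
])

```text
t: 15.55
position: [487.6, 142.2, 291.5]
ee_rot: [0.077, 0.997, -0.001, 0.001]
wrist_force: [0.0, 0.6, 0.1]
gripper_width: 26.6
```

Run:
```python
from h import *
arc(1.5,1.2,8,0.38,z=288)
```

```text
pos [487.6 142.2 291.5] tcp crank angle 1.522 r 99.9 psi-crank 1.503 tilt [0.0024 0.0022 1.    ] F [0.  0.6 0.1] w 26.6
[[0.1,6.0,np.float64(0.4),0,0,2.3,0.38],[-0.1,3.7,np.float64(0.4),0,0,2.1,0.38],[-0.1,3.7,np.float64(0.4),0,0,2.1,0.38],[-0.1,3.7,np.float64(0.4),0,0,2.1,0.38],[-0.1,3.7,np.float64(0.4),0,0,2.1,0.38],[-0.1,3.7,np.float64(0.4),0,0,2.1,0.38],[-0.1,3.7,np.float64(0.4),0,0,2.1,0.38],[-0.1,3.7,np.float64(0.4),0,0,2.1,0.38]]
```

Request:
arm_command([
  [0, 4, 0.5, 0, 0, 1, 0.38],
  [0, 4, 0.5, 0, 0, 2.2, 0.38],
  [0, 4, 0.5, 0, 0, 2.2, 0.38],
  [0, 4, 0.5, 0, 0, 2.2, 0.38],
  [0, 4, 0.5, 0, 0, 2.2, 0.38],
  [0, 4, 0.5, 0, 0, 2.2, 0.38],
])

```text
t: 16.05
position: [493.4, 165.5, 291.2]
ee_rot: [0.188, 0.982, -0.003, 0.003]
wrist_force: [-0.7, -1.2, 0.4]
gripper_width: 26.6
```

Run:
```python
from h import *
arc(1.3,1.0,8,0.38,z=288)
```

```text
pos [493.4 165.5 291.2] tcp crank angle 1.281 r 100.1 psi-crank 1.278 tilt [0.0079 0.0055 1.    ] F [-0.7 -1.2  0.4] w 26.6
[[-0.1,1.9,np.float64(0.4),0,0,0.9,0.38],[-0.1,3.7,np.float64(0.4),0,0,2.1,0.38],[-0.1,3.7,np.float64(0.4),0,0,2.1,0.38],[-0.1,3.7,np.float64(0.4),0,0,2.1,0.38],[-0.1,3.7,np.float64(0.4),0,0,2.1,0.38],[-0.1,3.7,np.float64(0.4),0,0,2.1,0.38],[-0.1,3.7,np.float64(0.4),0,0,2.1,0.38],[-0.1,3.7,np.float64(0.4),0,0,2.1,0.38]]
```

Request:
arm_command([
  [0, 3, 0.5, 0, 0.1, 1.7, 0.38],
  [0, 3, 0.5, 0, 0.1, 1.8, 0.38],
  [0, 3, 0.5, 0, 0.1, 1.8, 0.38],
  [0, 3, 0.5, 0, 0, 1.8, 0.38],
  [0, 3, 0.5, 0, 0, 1.8, 0.38],
  [0, 3, 0.5, 0, 0, 1.8, 0.38],
])

```text
t: 16.55
position: [503.3, 185.2, 290.5]
ee_rot: [0.285, 0.959, -0.0, 0.003]
wrist_force: [2.1, 0.7, -1.6]
gripper_width: 26.6
```

Run:
```python
from h import *
arc(1.1,.8,8,0.38,z=288)
```

```text
pos [503.3 185.2 290.5] tcp crank angle 1.061 r 100.6 psi-crank 1.078 tilt [ 0.0067 -0.001   1.    ] F [ 2.1  0.7 -1.6] w 26.6
[[-0.6,-0.2,np.float64(0.3),0,0,0.9,0.38],[-0.1,3.7,np.float64(0.3),0,0,2.1,0.38],[-0.1,3.7,np.float64(0.3),0,0,2.1,0.38],[-0.1,3.7,np.float64(0.3),0,0,2.1,0.38],[-0.1,3.7,np.float64(0.3),0,0,2.1,0.38],[-0.1,3.7,np.float64(0.3),0,0,2.1,0.38],[-0.1,3.7,np.float64(0.3),0,0,2.1,0.38],[-0.1,3.7,np.float64(0.3),0,0,2.1,0.38]]
```

Past the dead point, and the spring is now on the home-side finger. I'll continue slowly.

Request:
arm_command([
  [-0.5, 2.5, 0.5, 0, 0, 1.8, 0.38],
  [0, 2.5, 0.5, 0, 0, 1.8, 0.38],
  [0, 2.5, 0.5, 0, 0, 1.8, 0.38],
  [0, 2.5, 0.5, 0, 0, 1.8, 0.38],
  [0, 2.5, 0.5, 0, 0, 1.8, 0.38],
  [0, 2.5, 0.5, 0, 0, 1.8, 0.38],
])

```text
t: 17.05
position: [518.6, 202.7, 290.4]
ee_rot: [0.379, 0.925, 0.007, 0.009]
wrist_force: [5.5, 1.3, -2.1]
gripper_width: 26.8
```

Run:
```python
from h import *
arc(.9,.6,8,0.38,z=288)
```

```text
pos [518.6 202.7 290.4] tcp crank angle 0.829 r 100.4 psi-crank 0.878 tilt [ 0.0104 -0.0198  0.9997] F [ 5.5  1.3 -2.1] w 26.8
[[-0.3,-3.4,np.float64(0.3),0,0,0.9,0.38],[-0.1,3.7,np.float64(0.3),0,0,2.1,0.38],[-0.1,3.7,np.float64(0.3),0,0,2.1,0.38],[-0.1,3.7,np.float64(0.3),0,0,2.1,0.38],[-0.1,3.7,np.float64(0.3),0,0,2.1,0.38],[-0.1,3.7,np.float64(0.3),0,0,2.1,0.38],[-0.1,3.7,np.float64(0.3),0,0,2.1,0.38],[-0.1,3.7,np.float64(0.3),0,0,2.1,0.38]]
```

Request:
arm_command([
  [0, 2, 0.5, 0.3, 0, 2, 0.38],
  [0, 2, 0.5, 0.3, 0, 2.2, 0.38],
  [0, 2, 0.5, 0.3, 0, 2.2, 0.38],
  [0, 2, 0.5, 0.3, 0, 2.2, 0.38],
  [0, 2, 0.5, 0.3, 0, 2.2, 0.38],
  [0, 2, 0.5, 0.2, 0, 2.2, 0.38],
])

```text
t: 17.55
position: [536.5, 216.7, 290.5]
ee_rot: [0.488, 0.873, 0.004, 0.01]
wrist_force: [7.3, 1.5, -3.4]
gripper_width: 26.1
```

Run:
```python
from h import *
arc(.6,.4,8,0.38,z=288)
```

```text
pos [536.5 216.7 290.5] tcp crank angle 0.603 r 101.1 psi-crank 0.637 tilt [ 0.0129 -0.0159  0.9998] F [ 7.3  1.5 -3.4] w 26.1
[[-1.3,2.8,np.float64(0.3),0,0,3.5,0.38],[-0.0,2.5,np.float64(0.3),0,0,1.4,0.38],[-0.0,2.5,np.float64(0.3),0,0,1.4,0.38],[-0.0,2.5,np.float64(0.3),0,0,1.4,0.38],[-0.0,2.5,np.float64(0.3),0,0,1.4,0.38],[-0.0,2.5,np.float64(0.3),0,0,1.4,0.38],[-0.0,2.5,np.float64(0.3),0,0,1.4,0.38],[-0.0,2.5,np.float64(0.3),0,0,1.4,0.38]]
```

Request:
arm_command([
  [-0.5, 2, 0.5, 0.3, 0.1, 2.4, 0.38],
  [-0.3, 2, 0.5, 0.3, 0.1, 2.4, 0.38],
  [0, 2, 0.5, 0.3, 0.1, 2.4, 0.38],
  [0, 2, 0.5, 0.3, 0, 2.4, 0.38],
  [0, 2, 0.5, 0.3, 0, 2.4, 0.38],
  [0, 2, 0.5, 0.3, 0, 2.2, 0.38],
])

```text
t: 18.05
position: [557.6, 225.9, 290.5]
ee_rot: [0.599, 0.8, 0.002, 0.007]
wrist_force: [5.9, -0.3, -1.7]
gripper_width: 26.3
```

Run:
```python
from h import *
arc(.4,.2,8,0.38,z=288)
```

```text
pos [557.6 225.9 290.5] tcp crank angle 0.375 r 101.4 psi-crank 0.371 tilt [ 0.0095 -0.0114  0.9999] F [ 5.9 -0.3 -1.7] w 26.3
[[-1.4,0.0,np.float64(0.3),0,0,-0.2,0.38],[-0.0,2.5,np.float64(0.3),0,0,1.4,0.38],[-0.0,2.5,np.float64(0.3),0,0,1.4,0.38],[-0.0,2.5,np.float64(0.3),0,0,1.4,0.38],[-0.0,2.5,np.float64(0.3),0,0,1.4,0.38],[-0.0,2.5,np.float64(0.3),0,0,1.4,0.38],[-0.0,2.5,np.float64(0.3),0,0,1.4,0.38],[-0.0,2.5,np.float64(0.3),0,0,1.4,0.38]]
```

Request:
arm_command([
  [-0.5, 1.5, 0.5, 0.2, 0, 1.4, 0.38],
  [-0.3, 1.5, 0.5, 0.2, 0, 1.8, 0.38],
  [-0.2, 1.5, 0.5, 0.2, 0, 1.8, 0.38],
  [0, 1.5, 0.5, 0.2, 0, 1.8, 0.38],
  [0, 1.5, 0.5, 0.2, 0, 1.8, 0.38],
  [0, 1.5, 0.5, 0.2, 0, 1.8, 0.38],
])

```text
t: 18.55
position: [575.9, 229.9, 290.5]
ee_rot: [0.675, 0.737, 0.002, 0.009]
wrist_force: [5.8, -1.2, -0.8]
gripper_width: 26.2
```

Run:
```python
from h import *
arc(.2,-.1,8,0.38,z=288)
```

```text
pos [575.9 229.9 290.5] tcp crank angle 0.19 r 101.7 psi-crank 0.174 tilt [ 0.0106 -0.0156  0.9998] F [ 5.8 -1.2 -0.8] w 26.2
[[-1.7,2.8,np.float64(0.3),0,0,0.6,0.38],[-0.1,3.7,np.float64(0.3),0,0,2.1,0.38],[-0.1,3.7,np.float64(0.3),0,0,2.1,0.38],[-0.1,3.7,np.float64(0.3),0,0,2.1,0.38],[-0.1,3.7,np.float64(0.3),0,0,2.1,0.38],[-0.1,3.7,np.float64(0.3),0,0,2.1,0.38],[-0.1,3.7,np.float64(0.3),0,0,2.1,0.38],[-0.1,3.7,np.float64(0.3),0,0,2.1,0.38]]
```

Request:
arm_command([
  [-0.5, 1.5, 0.5, 0.2, 0, 1.5, 0.38],
  [-0.3, 1.5, 0.5, 0.2, 0, 1.5, 0.38],
  [-0.2, 1.5, 0.5, 0.2, 0, 1.5, 0.38],
  [0, 1.5, 0.5, 0.2, 0, 1.5, 0.38],
  [0, 1.5, 0.5, 0.2, 0, 1.5, 0.38],
  [0, 1.5, 0.5, 0.2, 0, 1, 0.38],
])

```text
t: 19.05
position: [592.3, 230.8, 290.1]
ee_rot: [0.733, 0.68, 0.001, 0.009]
wrist_force: [-0.1, 0.1, -1.1]
gripper_width: 26.6
```

Run:
```python
from h import *
arc(.0,-.1,4,0.38,z=288)
```

```text
pos [592.3 230.8 290.1] tcp crank angle 0.029 r 102.1 psi-crank 0.01 tilt [ 0.0096 -0.0143  0.9999] F [-0.1  0.1 -1.1] w 26.6
[[-2.2,5.4,np.float64(0.5),0,0,2.0,0.38],[-0.0,2.5,np.float64(0.5),0,0,1.4,0.38],[-0.0,2.5,np.float64(0.5),0,0,1.4,0.38],[-0.0,2.5,np.float64(0.5),0,0,1.4,0.38]]
```

Request:
arm_command([
  [-0.5, 2, 0, 0.3, 0.2, 0.5, 0.38],
  [0, 2, 0, 0.3, 0.2, 0, 0.38],
  [0, 1.5, 0, 0.2, 0.1, 0, 0.38],
])

```text
t: 19.3
position: [597.5, 230.3, 290.1]
ee_rot: [0.737, 0.676, -0.001, -0.001]
wrist_force: [-4.7, -1.7, 3.2]
gripper_width: 26.3
```

Run:
```python
from h import *
arc(.0,-.1,4,0.38,z=288)
cv2.imwrite('pics/e11.png',grab_frame('scene')[:,:,::-1]); crop('pics/e11.png',310,180,160,120,5,'pics/e11c.png')
```

```text
pos [597.5 230.3 290.1] tcp crank angle -0.022 r 102.1 psi-crank 0.001 tilt [5.0e-04 3.2e-03 1.0e+00] F [-4.7 -1.7  3.2] w 26.3
[[-2.1,0.3,np.float64(0.5),0,0,1.5,0.38],[-0.0,2.5,np.float64(0.5),0,0,1.4,0.38],[-0.0,2.5,np.float64(0.5),0,0,1.4,0.38],[-0.0,2.5,np.float64(0.5),0,0,1.4,0.38]]
```

View pics/e11c.png

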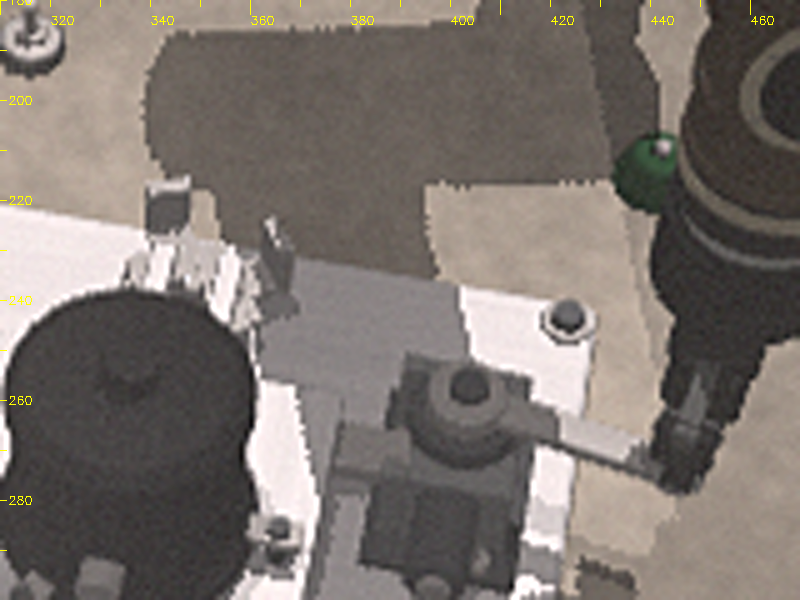

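The handle is against its home stop: the far finger met a -4.7 N reaction. I'll open and lift off.

Request:
arm_command([
  [0, -1.5, 0, 0, 0, 0, 0.1],
  [0, 0, 0, 0, 0, 0, -0.1],
  [0, 0, 0, 0, 0, 0, -0.2],
  [0, 0, -8, 0, 0, 0, -0.2],
  [0, 0, -30, 0, 0, 0, -0.2],
  [0, 0, -40, 0, 0, 0, -0.2],
  [0, 0, -40, 0, 0, 0, -0.2],
  [10, -20, -20, 0, 0, 0, -0.2],
  [0, 0, 0, 0, 0, 0, -0.2],
])

```text
t: 20.1
position: [576.5, 242.0, 433.5]
ee_rot: [0.737, 0.676, -0.003, -0.002]
wrist_force: [0.9, 0.8, -0.2]
gripper_width: 51.3
```

Run:
```python
from h import *
print(sense()['position'],sense()['wrist_force'])
cv2.imwrite('pics/e12.png',grab_frame('scene')[:,:,::-1]); crop('pics/e12.png',310,180,160,120,5,'pics/e12c.png')
cv2.imwrite('pics/s12.png',grab_frame('side')[:,:,::-1]); crop('pics/s12.png',210,100,200,150,4,'pics/s12c.png'); crop('pics/s12.png',240,200,110,80,7,'pics/s12d.png')
print('home handle top side',proj('side',(595,228.4,159)),'scene',proj('scene',(595,228.4,159)))
```

```text
[576.45058657 241.97302663 433.51919773] [ 0.93678687  0.84497333 -0.17492871]
home handle top side (np.float64(277.0564905580615), np.float64(122.47506435762321)) scene (np.float64(449.7481581517936), np.float64(258.0384642708428))
```

View pics/e12c.png

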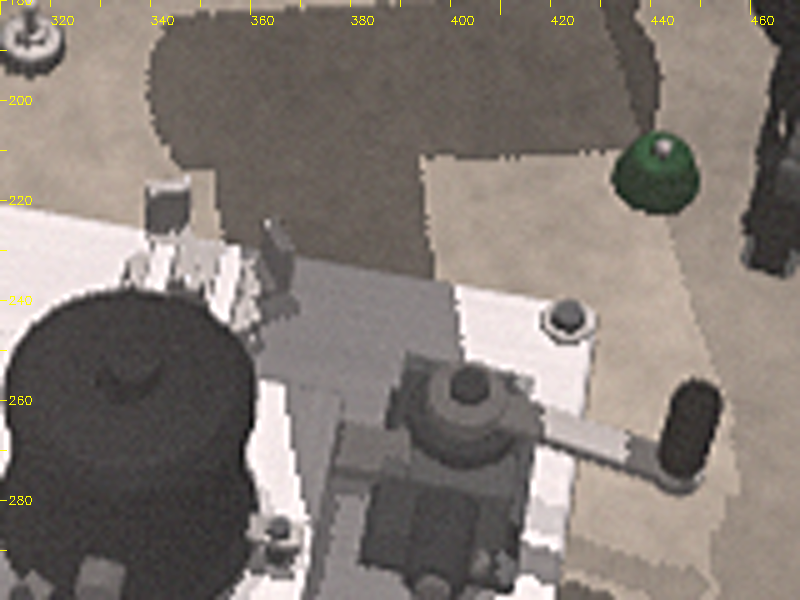

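View pics/s12c.png

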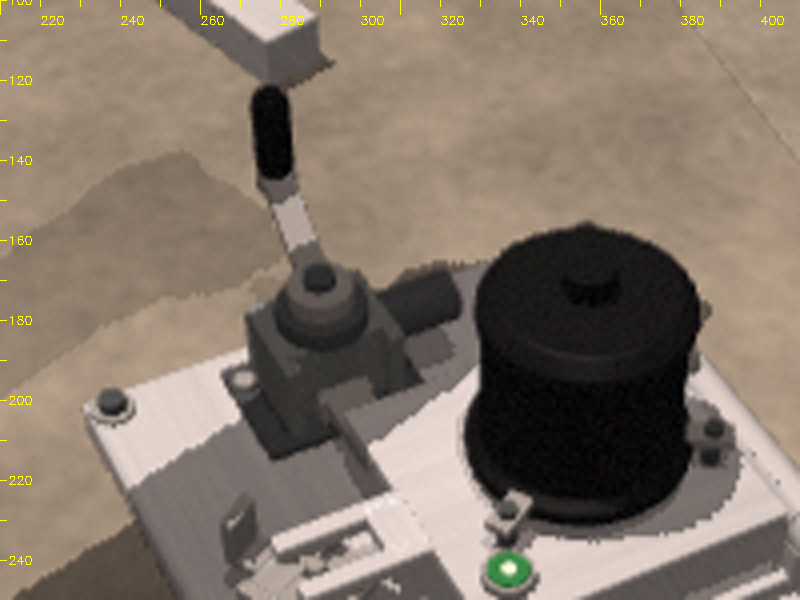

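View pics/s12d.png

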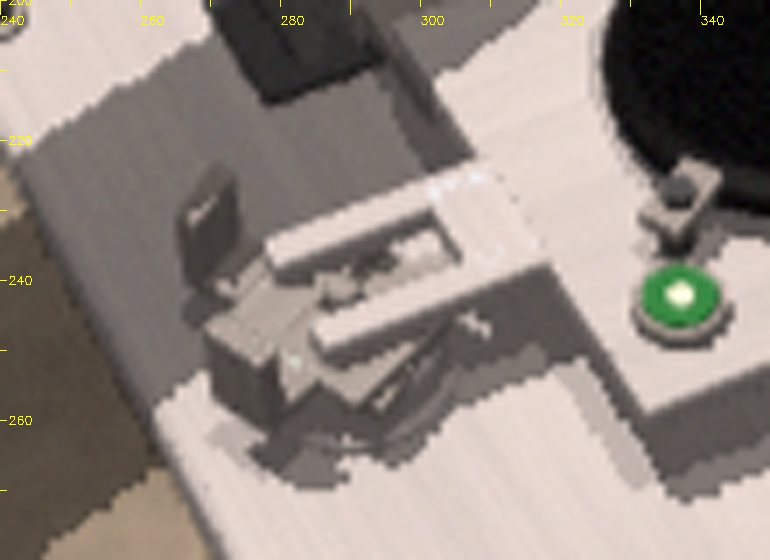

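Run:
```python
from h import *
c,k=np.cos(.101),np.sin(.101)
for dz in(-6,0,6):
  for (x,y) in [(-116,23),(-116,11),(-116,-11),(-116,-23)]:
    P=(630.7+c*x-k*y,-9.5+k*x+c*y,66+dz+.0*x); print(dz,(x,y),'side',np.round(proj('side',P),1))
a=cv2.imread('pics/side0.png',0);b=cv2.imread('pics/s12.png',0);m=cv2.imread('pics/s3.png',0)
for nm,(u,v,w,h) in dict(prongR=(283,233,32,22),level=(326,232,22,22),bolt=(292,303,18,18),hinge=(395,220,30,25),tabold=(262,220,14,22)).items():
  t=a[v:v+h,u:u+w]
  for n2,im in(('end',b),('parked',m)):
    s=cv2.matchTemplate(im[v-8:v+h+8,u-8:u+w+8],t,cv2.TM_CCOEFF_NORMED); _,mx,_,l=cv2.minMaxLoc(s)
    def sub(f): return 0.5*(f[0]-f[2])/(f[0]-2*f[1]+f[2])
    i,j=l[1],l[0]
    if 0<i<16 and 0<j<16: print(nm,n2,round(mx,3),j-8+sub(s[i,j-1:j+2]),i-8+sub(s[i-1:i+2,j]))
```

```text
-6 (-116, 23) side [277.  235.5]
-6 (-116, 11) side [279.4 239.5]
-6 (-116, -11) side [283.8 247. ]
-6 (-116, -23) side [286.3 251.2]
0 (-116, 23) side [276.8 233.6]
0 (-116, 11) side [279.2 237.6]
0 (-116, -11) side [283.6 245.2]
0 (-116, -23) side [286.1 249.4]
6 (-116, 23) side [276.5 231.7]
6 (-116, 11) side [279.  235.8]
6 (-116, -11) side [283.5 243.3]
6 (-116, -23) side [286.  247.5]
prongR end 0.883 0.26684007 -1.6250437
prongR parked 0.738 0.18763515 -4.918362
level end 0.952 0.21766776 -1.1419038
level parked 0.914 0.68460274 -3.381739
bolt end 1.0 0.009585864 -0.008493777
bolt parked 1.0 0.007946591 -0.0073856167
hinge end 0.997 -0.046344094 -0.06189474
hinge parked 0.982 -0.035375953 -0.11028054
tabold end 0.812 -0.20103951 -0.47802404
tabold parked 0.759 -0.3381403 -1.2726357
```

The platform's image shift since the start is 0.33 to 0.34 of the shift when parked, and 0.333 would be level. I'll make one last overhead look at the shim with the wrist camera.

Run:
```python
from h import *
plan((432,-74,410),3.654,18,-0.2)
```

```text
pos [578.  241.1 429.4] psi 1.485 tilt [0.0036 0.0086 1.    ] w 51.5
[[-18.1,-6.6,1.1,0,0,-6.9,-0.2],[-17.2,-8.7,1.1,0,0,-6.9,-0.2],[-16.0,-10.7,1.1,0,0,-6.9,-0.2],[-14.6,-12.6,1.1,0,0,-6.9,-0.2],[-13.0,-14.2,1.1,0,0,-6.9,-0.2],[-11.2,-15.7,1.1,0,0,-6.9,-0.2],[-9.2,-16.9,1.1,0,0,-6.9,-0.2],[-7.1,-17.9,1.1,0,0,-6.9,-0.2],[-4.9,-18.7,1.1,0,0,-6.9,-0.2],[-2.7,-19.1,1.1,0,0,-6.9,-0.2],[-0.3,-19.3,1.1,0,0,-6.9,-0.2],[2.0,-19.2,1.1,0,0,-6.9,-0.2],[4.3,-18.8,1.1,0,0,-6.9,-0.2],[6.5,-18.2,1.1,0,0,-6.9,-0.2],[8.6,-17.3,1.1,0,0,-6.9,-0.2],[10.6,-16.1,1.1,0,0,-6.9,-0.2],[12.5,-14.7,1.1,0,0,-6.9,-0.2],[14.2,-13.1,1.1,0,0,-6.9,-0.2]]
```

Request:
arm_command([
  [-18, -6.6, 0, 0, 0, -6.9, -0.2],
  [-17, -8.7, 0, 0, 0, -6.9, -0.2],
  [-16, -10.7, 0, 0, 0, -6.9, -0.2],
  [-14.6, -12.6, 0, 0, 0, -6.9, -0.2],
  [-13, -14.2, 0, 0, 0, -6.9, -0.2],
  [-11, -15.7, 0, 0, 0, -6.9, -0.2],
  [-9, -17, 0, 0, 0, -6.9, -0.2],
  [-7, -18, 0, 0, 0, -6.9, -0.2],
  [-5, -18.7, 0, 0, 0, -6.9, -0.2],
  [-2.7, -19, 0, 0, 0, -6.9, -0.2],
])

```text
t: 21.03
position: [498.8, 58.9, 412.4]
ee_rot: [0.202, 0.979, -0.008, -0.014]
wrist_force: [-0.5, -0.0, 1.4]
gripper_width: 51.5
```

Request:
arm_command([
  [0, -19, 0, 0, 0, -6.9, -0.2],
  [2, -19, 0, 0, 0, -6.9, -0.2],
  [4.3, -18.8, 0, 0, 0, -6.9, -0.2],
  [6.5, -18, 0, 0, 0, -6.9, -0.2],
  [8.6, -17, 0, 0, 0, -6.9, -0.2],
  [10.6, -16, 0, 0, 0, -6.9, -0.2],
  [12.5, -14.7, 0, 0, 0, -6.9, -0.2],
  [14, -13, 0, 0, 0, -6.9, -0.2],
  [0, 0, 0, 0, 0, 0, -0.2],
  [0, 0, 0, 0, 0, 0, -0.2],
])

```text
t: 21.87
position: [436.7, -95.9, 398.9]
ee_rot: [-0.291, 0.956, 0.003, -0.029]
wrist_force: [0.3, 0.4, 0.2]
gripper_width: 51.3
```

Run:
```python
from h import *
s=sense();print(s['position'],psi())
c,k=np.cos(.506),np.sin(.506)
E=(531.2-46*c,-19.6-46*k,82)
for nm,P in dict(tab=E,studtop=(531.2,-19.6,59.5),oldtab=(531.2-46*np.cos(-.89),-19.6-46*np.sin(-.89),76)).items(): print(nm,np.round(proj('wrist',P),1))
im=grab_frame('wrist');cv2.imwrite('pics/w13.png',im[:,:,::-1])
crop('pics/w13.png',260,240,160,130,5,'pics/w13c.png')
```

```text
[436.72192303 -95.90018078 398.91102128] -2.5509734672834985
tab [333.2 331. ]
studtop [327.6 365.9]
oldtab [381.5 371.5]
```

View pics/w13c.png

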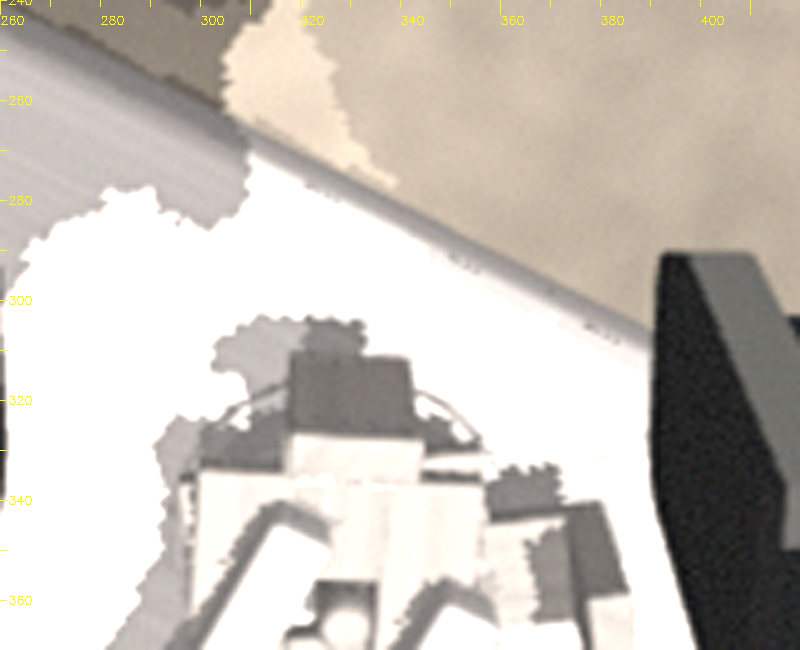

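Run:
```python
from workcell import *
s=sense();print(s['t'],s['wrist_force']);print(sign_off())
```

```text
21.9167 [-0.17556811 -0.42487758 -0.37844207]
the job is handed in; nothing more can be done
None
```

I pulled the crank round to its far stop and slid the grey shim onto the stud. I let go of it, then eased the crank home in a loose cage of both fingers, at about 0.3–0.5 rad/s by the tool's motion. The job was handed in at about 22 s, and the sign-off reported no verdict.

**What the last checks showed:**
- **Crank:** it is against its home stop. The handle is at the same place in the images as at the start, and the finger met a reaction of about 5 N there.
- **Platform:** it looks level. Its shift in the side view since the start is 0.33–0.34 of the shift when parked, and level would be 0.333.
- **New shim:** it encloses the stud on top of the lower shim, turned about 80 degrees from it by estimate. In the final view its tab is about 1–4 px from my model, roughly up to 3.5 mm. I put the shim's own offset at 1–2.5 mm, inside the 7 mm limit.
- **Bystanders:** the knob and the green foot are where they were in the last pictures. I did not check the bushing again at the end, but the arm never went near it. The sensor was not approached.

**Where readings disagreed:** placing the new tab from the side and scene pictures put it 4–11 mm off its expected place. I trusted the close wrist views, which agreed with the model to 1–2 px while the crank was parked.

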